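# Pin angle brackets in line with tapered drifts

### The arm

A 7-joint arm with a two-finger parallel gripper is mounted at the origin on a cart in front of the work surface, level with it; the furniture and walls round the work are solid. World frame = base frame: x ahead of the robot, y to its left, z up, the work surface at z = 0. Lengths are in m, angles in rad, forces in N, time in s.
With the tool pointing down it reaches from about 0.4 to 0.875 m from the base axis. Payload 19.3 kg.
Tool frame: the origin (TCP) lies midway between the tips of the shut fingers; the grasp point (between the pads) lies 19 mm behind it; z points along the fingers, y is the direction in which the jaws open and shut (so a half turn about z gives the same grasp; the last joint's range is limited). The gripper opens to 85 mm and grips with 20 to 120 N. Pads are 22 mm wide; open, the fingers measure 114 mm over their backs; the gripper's body (76 mm by 85 mm) begins 54 mm behind the grasp point. The pads swing forward as they close: fully open they stand 13 mm farther back than shut.
Start: joints at [-1.306, 0.521, -0.036, 1.599, 0.021, 1.021, -0.113], TCP at [0.205, 0.59, 0.231] pointing down, gripper open.
Joint ranges: [-2.91, 2.91], [-0.3, 2.13], [-1.5, 1.42], [0.17, 2.43], [-1.26, 4.41], [0.16, 1.93], [-2.52, 2.52]. Speed limits (rad/s): [1.89, 1.89, 2.39, 2.39, 3.01, 3.01, 3.01].

### API

Orientations are given as [roll, pitch, yaw] about the fixed x, y, z axes, in that order (R = Rz(yaw) Ry(pitch) Rx(roll)).
In Python, from workcell import bot gives the robot as it stands.
- The arm moves only by the tool servo_tool, never from a script. Its argument "plan" is a list of rows, each a list of 5 numbers: the shift along the world's x, y, z in mm, then the turn about the world's z in rad, then the gripper's target within -1 to 1 (shut at 1, half-way at 0, fully open at -1). In form: [[tx, ty, tz, yaw, jaw], ...]. A call has exactly 10 rows; each row is the pose to reach, as a shift and turn from the pose commanded when the call began; what a row does not reach only later rows make up. A row lasts 1/12 s, in which the tool goes at most 41.7 mm and 7.16 degrees, less where a joint would pass 70% of its speed; a pose out of reach is approached as far as the arm can. A call with a gripper value outside its range is refused whole. The fingers move at their own pace and stop on an object; "squeeze" is the grip in N (left out, the last holds). Time passes only in rows, so rows that repeat a pose let the fingers close, or fill a call up. It gives the time, the measured TCP pose, the force and the opening at its end, in the units of the state.
- bot.observe(): the state, without advancing time (a new reading comes with each control period).
- bot.grab_frame(name): name is "scene" or "top" or "wrist"; returns the picture (384x512x3 uint8, blue, green, red); there is no depth.
- bot.calibration(name): a dict with "fx", "fy", "cx", "cy" (pixels), "k1" (the pictures are not rectified: a ray, as slopes to the right and down, at radius r is drawn at 1 + k1 r^2 times it, then the intrinsics apply), "T" (4x4, takes a point from camera to world coordinates). Camera axes: x right, y down, z forward; pixel columns grow to the right and rows downward; lengths in m; the calibration is good to about 2 mm. A picture is of the moment at which its call begins: read the wrist's pose just before it. calibration takes no time and is no camera call; for the wrist camera it gives the pose at the moment of the call.
- bot.job_done(): hands the job in, once; it reports no verdict.
The state is a dict: "clock": time; "qpos": joint angles; "qd": joint speeds; "joint_efforts": joint torques, N m; "position": TCP position; "tool_rot": TCP orientation; "force": force on the tool from outside, world axes, zero at the start; "moment": the same for the moment, N m; "grip_width": finger opening in m.
Only numpy, scipy, OpenCV 4.12 (cv2) and the standard library are available. Lean on these libraries where they do the work, as an engineer would, in place of code of your own. Each camera call takes 0.05 s, during which the arm holds its last target.

### The job

Set every loose angle bracket that is there flat in a seat of the fixture, between the locating pins with its upright lug toward the robot, and push a tapered drift from the rack down through its hole and the sliding tongue below until the head sits on the bracket, so that the tongue is pulled into line. The keeper bar must be drawn back first if it stands in the way; when all the brackets are pinned, slide it fully over the drift heads. Leave the label roll, the stamp and the tally counter where they are.

Things in the scene. Friction and masses are not known exactly. Their poses are not given: they have to be found in the camera images.
- bed: fixture bed, fixed to the bench (place and yaw vary): dark base 137 x 240 mm with aluminium bars, tops 38 mm above the bench, forming three seats in a row along its y axis, 80 mm apart. Origin on the bench below the middle seat point; z up, x away from the robot, y left. Behind the seats, at x 58 to 78 mm, y = -60 and 60 mm, two grey keeper guides 84 mm high
- seat_1 (a point): where a bracket's hole belongs in seat 1, on the seat plane 38 mm above the bench (bed y = -80 mm; axes as the bed's). A seated foot reaches from 34 mm in front (bed -x, lug side) to 22 mm behind. Eight locating pins, 6 mm thick, 12 mm high, upper 5 mm tapered, stand round the foot with 1 mm play a side
- seat_2 (a point): where a bracket's hole belongs in seat 2, on the seat plane 38 mm above the bench (bed y = 0 mm; axes as the bed's). A seated foot reaches from 34 mm in front (bed -x, lug side) to 22 mm behind. Eight locating pins, 6 mm thick, 12 mm high, upper 5 mm tapered, stand round the foot with 1 mm play a side
- seat_3 (a point): where a bracket's hole belongs in seat 3, on the seat plane 38 mm above the bench (bed y = 80 mm; axes as the bed's). A seated foot reaches from 34 mm in front (bed -x, lug side) to 22 mm behind. Eight locating pins, 6 mm thick, 12 mm high, upper 5 mm tapered, stand round the foot with 1 mm play a side
- tongue_1_hole (a point): centre of the 16 mm hole, at its top face, of the steel tongue that slides along bed x just below seat 1: 30 mm wide, 9 mm thick, top 1 mm under the seat plane, about 3 N friction, travel 8 mm either way, bent end in front. In line when under the seat point; starts 3.5 to 5 mm farther from the robot. Free space for the drift to 33 mm under the seat plane
- tongue_2_hole (a point): centre of the 16 mm hole, at its top face, of the steel tongue that slides along bed x just below seat 2: 30 mm wide, 9 mm thick, top 1 mm under the seat plane, about 3 N friction, travel 8 mm either way, bent end in front. In line when under the seat point; starts 3.5 to 5 mm nearer the robot. Free space for the drift to 33 mm under the seat plane
- tongue_3_hole (a point): centre of the 16 mm hole, at its top face, of the steel tongue that slides along bed x just below seat 3: 30 mm wide, 9 mm thick, top 1 mm under the seat plane, about 3 N friction, travel 8 mm either way, bent end in front. In line when under the seat point; starts 3.5 to 5 mm farther from the robot. Free space for the drift to 33 mm under the seat plane
- keeper (a joint): keeper bar, steel, 200 x 16 x 8 mm, along bed y, underside 69 mm above the bench; slides along bed x (2 N friction, stays put). 0 = drawn back, bar centre 42 mm behind the seat points; 0.042 m = fully over them, nearer the robot, 3 mm above the heads of drifts that are home; one not home blocks it. Brackets and drifts go in while it is below 0.008
- keeper_post (a point): top centre of the upright post in the middle of the keeper bar, 107 mm above the bench: 12 mm thick stem, black cap 16 mm wide and 10 mm high at the top, 30 mm above the bar in all. Moves with the keeper
- bracket_1: one of two or three equal loose steel angle brackets (None if absent), foot down: foot 56 (x) x 46 (y) x 6 mm; upright lug 8 mm thick (x), 30 mm wide (y), top at z 40 mm, centred at x -22 mm, to be grasped across the 8 mm; 16 mm hole at x +6 mm. Origin at the centre of the foot's underside, z up. 0.11 to 0.18 kg. The lug starts on the robot's side, give or take 0.6 rad
- bracket_2: one of two or three equal loose steel angle brackets (None if absent), foot down: foot 56 (x) x 46 (y) x 6 mm; upright lug 8 mm thick (x), 30 mm wide (y), top at z 40 mm, centred at x -22 mm, to be grasped across the 8 mm; 16 mm hole at x +6 mm. Origin at the centre of the foot's underside, z up. 0.11 to 0.18 kg. The lug starts on the robot's side, give or take 0.6 rad
- bracket_3: one of two or three equal loose steel angle brackets (None if absent), foot down: foot 56 (x) x 46 (y) x 6 mm; upright lug 8 mm thick (x), 30 mm wide (y), top at z 40 mm, centred at x -22 mm, to be grasped across the 8 mm; 16 mm hole at x +6 mm. Origin at the centre of the foot's underside, z up. 0.11 to 0.18 kg. The lug starts on the robot's side, give or take 0.6 rad
- bracket_1_hole (a point): centre of that bracket's 16 mm hole, at the top face of the foot (6 mm above its underside)
- bracket_2_hole (a point): centre of that bracket's 16 mm hole, at the top face of the foot (6 mm above its underside)
- bracket_3_hole (a point): centre of that bracket's 16 mm hole, at the top face of the foot (6 mm above its underside)
- drift_1: one of three equal steel tapered drifts, in the rack at the start, 0.08 kg: round head 18 mm thick, 22 mm high to grip; below it a shank 15 mm thick for 16 mm, then 22 mm of taper to a 4 mm tip. Origin on the axis at the head's underside; z up through the head. Home = head resting on the bracket's foot, 44 mm above the bench
- drift_2: one of three equal steel tapered drifts, in the rack at the start, 0.08 kg: round head 18 mm thick, 22 mm high to grip; below it a shank 15 mm thick for 16 mm, then 22 mm of taper to a 4 mm tip. Origin on the axis at the head's underside; z up through the head. Home = head resting on the bracket's foot, 44 mm above the bench
- drift_3: one of three equal steel tapered drifts, in the rack at the start, 0.08 kg: round head 18 mm thick, 22 mm high to grip; below it a shank 15 mm thick for 16 mm, then 22 mm of taper to a 4 mm tip. Origin on the axis at the head's underside; z up through the head. Home = head resting on the bracket's foot, 44 mm above the bench
- rack: grey drift rack fixed to the bench, block 190 x 50 x 46 mm high (origin at centre of underside, long side along its x) with three loose holes at x = -60, 0, 60 mm in which the drifts stand on the undersides of their heads, 46 mm above the bench
- label_roll: bystander: roll of white labels, 70 x 95 x 30 mm, origin at its underside; not to be moved
- qc_stamp: bystander: inspection stamp with wooden knob, 26 x 34 x 64 mm, origin at its underside; not to be moved
- tally_counter: bystander: round hand tally counter, 76 x 51 x 25 mm, origin at its underside; not to be moved
There are look-alikes about, which are no part of the job. What is shaped like the bracket_3 but brown or green is not meant. Leave any brown look-alike of the bracket_1 alone.

How it is judged:
By the outcome, as a careful person would: the job done as asked, in the order asked, and still so for the second after the job is handed in, with the robot touching nothing.
Of bracket_1, bracket_2, bracket_3 only 2 to 3 are there at a start; the rules pass over those that are not, and their reading is None.
At some moment in a run one of bracket_1, bracket_2, bracket_3 may be knocked a few centimetres aside while the robot is not near it.
It also fails if it takes over 210 s, if anything falls off the work surface, if the arm or the gripper's body presses on something with over 40 N, if the wrist force passes 120 N, or if a joint passes its speed limit or range.

## Working session

There is one attempt and no reset: what is moved stays moved. The work goes in short steps, Python scripts to look and compute and a tool call to move; the robot and the scene stay as the last step left them, time stands still between calls to the robot, and variables do not carry over. Pictures are saved under pics/ and viewed, and the job is handed in when it is done.

Besides the shell and the picture viewer there is one more tool, called after "Call:" as a command line: name --pt "numbers of a row" for each row, then --argument value for the rest. servo_tool: Moves the arm, as the interface text tells. Its arguments: {"type":"object","properties":{"plan":{"type":"array","items":{"type":"array","items":{"type":"number"}}},"squeeze":{"type":"number"}},"required":["plan"]}

```bash
ls; mkdir -p pics; python3 - <<'E'
from workcell import bot
import cv2
s=bot.observe();print(s)
for n in("scene","top","wrist"):
    c=bot.calibration(n);print(n,c)
    cv2.imwrite(f"pics/{n}0.png",bot.grab_frame(n))
E
```

```text
pics
{'clock': 0.0, 'qpos': array([-1.306231  ,  0.52202401, -0.03635551,  1.5999953 ,  0.02123386,
        1.02107323, -0.11278129]), 'qd': array([-1.39890093e-06,  4.08510205e-04, -1.28876326e-03,  8.85615854e-05,
        1.32718382e-03, -9.60786333e-04, -2.69582185e-04]), 'joint_efforts': array([-3.54060239e-04, -9.27116561e+01,  1.97914816e+00, -3.69923151e+01,
        1.77694269e-02,  8.29361379e-03, -2.12403296e-05]), 'position': array([0.20526244, 0.58998771, 0.23072374]), 'tool_rot': array([-3.14048276e+00,  9.30722552e-05,  2.80687796e+00]), 'force': array([ 0.55070926,  0.93838261, -0.31353031]), 'moment': array([-0.01649002, -0.04326501,  0.01435924]), 'grip_width': 0.08558207059592055}
scene {'fx': 439.20272398378324, 'fy': 439.20272398378324, 'cx': 253.2654839315369, 'cy': 181.14129927165388, 'k1': 0.038289118867600065, 'T': array([[ 0.88682845, -0.29860451,  0.35266222,  0.00664457],
       [-0.46156496, -0.53572625,  0.70707509, -1.16413267],
       [-0.0222054 , -0.78983083, -0.61292266,  1.09765179],
       [ 0.        ,  0.        ,  0.        ,  1.        ]])}
top {'fx': 464.66220846644836, 'fy': 464.66220846644836, 'cx': 264.48420330545935, 'cy': 189.651353968698, 'k1': 0.020477614114413584, 'T': array([[-0.02081272, -0.9887848 ,  0.14788997,  0.30362165],
       [-0.99976072,  0.01958708, -0.0097392 , -0.03827235],
       [ 0.00673324, -0.14805728, -0.98895587,  1.82811215],
       [ 0.        ,  0.        ,  0.        ,  1.        ]])}
wrist {'fx': 265.93367681904357, 'fy': 265.93367681904357, 'cx': 253.0908609848027, 'cy': 189.8614966378334, 'k1': -0.033437795589054166, 'T': array([[ 0.32801372,  0.91193362,  0.24654425,  0.14240169],
       [ 0.94467235, -0.31634799, -0.08670704,  0.61144378],
       [-0.00107729,  0.26134463, -0.96524495,  0.37272195],
       [ 0.        ,  0.        ,  0.        ,  1.        ]])}
```

View pics/scene0.png

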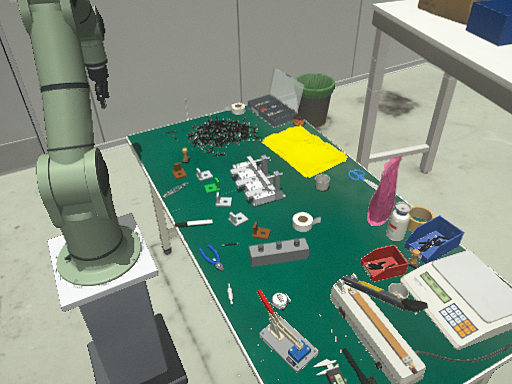

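View pics/top0.png

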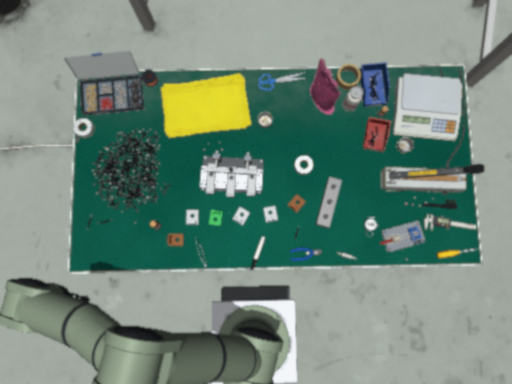

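View pics/wrist0.png

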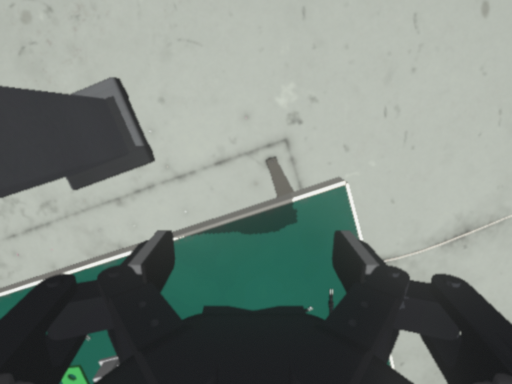

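```bash
cat > h.py <<'E'
import numpy as np, cv2
from workcell import bot
def K(c): return np.array([[c['fx'],0,c['cx']],[0,c['fy'],c['cy']],[0,0,1]]), np.array([c['k1'],0,0,0,0])
def ray(c,uv):
    k,d=K(c); p=cv2.undistortPoints(np.array(uv,float).reshape(-1,1,2),k,d).reshape(-1,2)
    v=np.c_[p,np.ones(len(p))]@c['T'][:3,:3].T
    return c['T'][:3,3],v
def plane(c,uv,z):
    o,v=ray(c,uv); return o+v*((z-o[2])/v[:,2])[:,None]
def proj(c,P):
    k,d=K(c); T=np.linalg.inv(c['T']); r,_=cv2.Rodrigues(T[:3,:3])
    return cv2.projectPoints(np.array(P,float).reshape(-1,1,3),r,T[:3,3],k,d)[0].reshape(-1,2)
def tri(c1,u1,c2,u2):
    A=[];b=[]
    M=np.zeros((3,3));y=np.zeros(3)
    for c,u in((c1,u1),(c2,u2)):
        o,v=ray(c,u);v=v[0]/np.linalg.norm(v[0]);Q=np.eye(3)-np.outer(v,v);M+=Q;y+=Q@o
    return np.linalg.solve(M,y)
def shot(name,fn):
    c=bot.calibration(name); im=bot.grab_frame(name); cv2.imwrite('pics/'+fn+'.png',im); np.savez('pics/'+fn+'.npz',**c); return c,im
def load(fn):
    d=np.load('pics/'+fn+'.npz'); return {k:d[k] if d[k].ndim else float(d[k]) for k in d}, cv2.imread('pics/'+fn+'.png')
def crop(fn,out,x0,y0,x1,y1,s):
    im=cv2.imread('pics/'+fn+'.png')[y0:y1,x0:x1]; cv2.imwrite('pics/'+out+'.png',cv2.resize(im,None,fx=s,fy=s,interpolation=cv2.INTER_CUBIC))
def st():
    s=bot.observe(); print('t',round(s['clock'],2),'p',np.round(s['position']*1000,1),'rpy',np.round(s['tool_rot'],3),'F',np.round(s['force'],1),'g',round(s['grip_width']*1000,1)); return s
E
python3 - <<'E'
from h import *
c=bot.calibration('top'); np.savez('pics/top0.npz',**c)
c2=bot.calibration('scene'); np.savez('pics/scene0.npz',**c2)
crop('top0','top0z',150,140,350,260,4)
crop('scene0','scene0z',160,130,330,270,4.5)
for n,u in dict(b1=(192,216),b2=(241,215),b3=(270,213),brown=(296,202),rackL=(333,180),rackR=(323,223),roll=(304,165),bed=(232,176)).items(): print(n,np.round(plane(c,[u],0.03)[0],3))
E
```

```text
b1 [0.475 0.227 0.03 ]
b2 [0.475 0.037 0.03 ]
b3 [ 0.48  -0.075  0.03 ]
brown [ 0.521 -0.178  0.03 ]
rackL [ 0.606 -0.326  0.03 ]
rackR [ 0.437 -0.28   0.03 ]
roll [ 0.668 -0.214  0.03 ]
bed [0.629 0.07  0.03 ]
```

View pics/top0z.png

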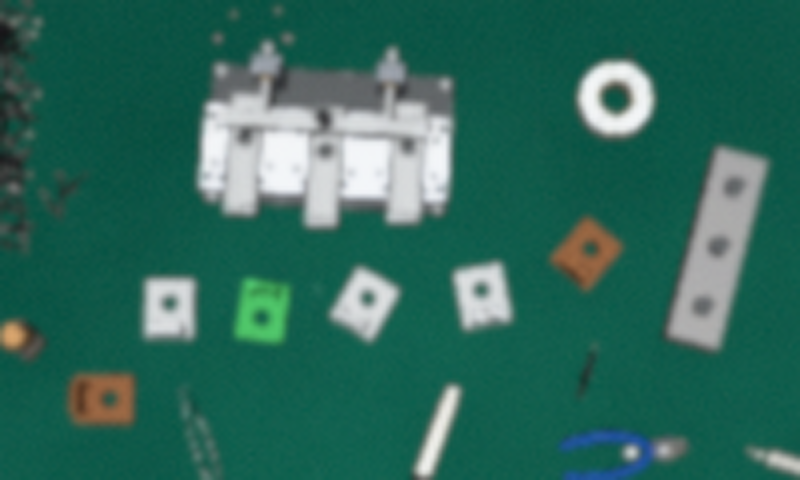

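View pics/scene0z.png

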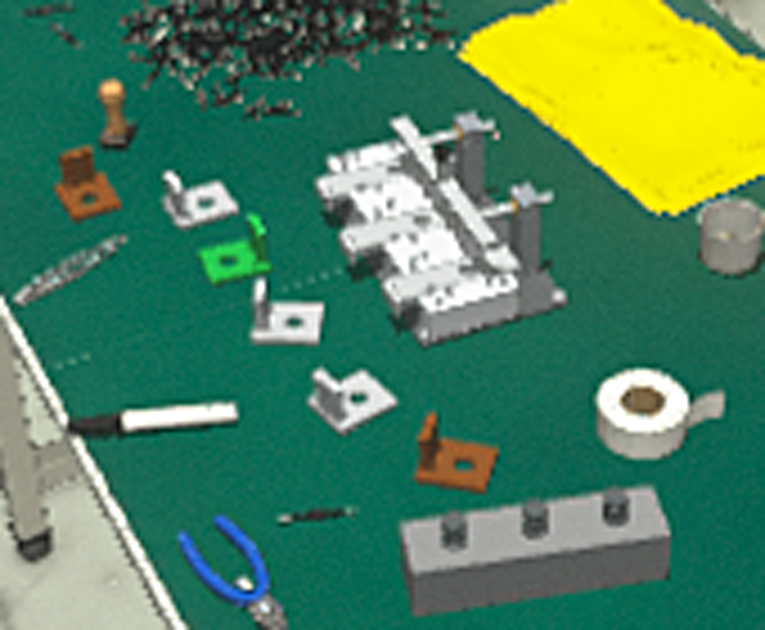

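Call:
servo_tool --pt "25 -30 5 0.03 -1" --pt "50 -60 10 0.07 -1" --pt "75 -90 15 0.1 -1" --pt "100 -120 20 0.13 -1" --pt "125 -150 20 0.17 -1" --pt "150 -180 20 0.2 -1" --pt "175 -210 20 0.24 -1" --pt "200 -240 20 0.27 -1" --pt "215 -270 20 0.3 -1" --pt "225 -300 20 0.335 -1"

```text
clock: 0.98
position: [0.4317, 0.2883, 0.2511]
tool_rot: [-3.141, 0.0, -3.141]
force: [0.9, -0.0, 0.7]
grip_width: 0.0854
```

Call:
servo_tool --pt "0 -30 0 0 -1" --pt "0 -60 0 0 -1" --pt "0 -90 0 0 -1" --pt "0 -120 0 0 -1" --pt "0 -150 0 0 -1" --pt "0 -180 0 0 -1" --pt "0 -200 0 0 -1" --pt "0 -210 0 0 -1" --pt "0 -210 0 0 -1" --pt "0 -210 0 0 -1"

```text
clock: 1.82
position: [0.4304, 0.0807, 0.2513]
tool_rot: [3.141, 0.0, 3.141]
force: [0.4, 1.3, -0.4]
grip_width: 0.0853
```

```bash
python3 - <<'E'
from h import *
s=st();print(s['qpos'])
shot('wrist','w1');crop('w1','w1z',0,0,512,384,1.5)
E
```

```text
t 1.82 p [430.4  80.7 251.3] rpy [3.141 0.    3.141] F [ 0.4  1.3 -0.4] g 85.3
[-0.38403624  0.19634403  0.07344533  2.044878   -0.01851461  0.90081658
  1.27011563]
```

View pics/w1z.png

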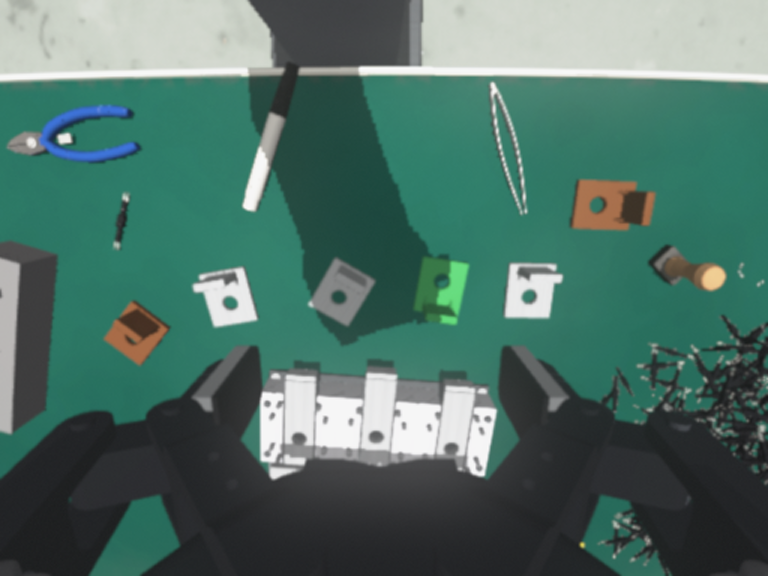

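```bash
python3 - <<'E'
from h import *
crop('w1','w1a',125,165,385,225,3)
crop('w1','w1b',165,235,345,320,4.4)
c,im=load('w1')
for n,u,z in(("b_right",(352,197),.006),("b_mid",(226,197),.006),("b_left",(153.5,202),.006),("t1",(199,292),.037),("t2",(250.5,291),.037),("t3",(301,299),.037)): print(n,np.round(plane(c,[u],z)[0]*1000,1))
E
```

```text
b_right [480.  231.5   6. ]
b_mid [480.   39.3   6. ]
b_left [488.1 -72.4   6. ]
t1 [625.4  -3.9  37. ]
t2 [623.3  76.5  37. ]
t3 [638.2 155.9  37. ]
```

View pics/w1a.png

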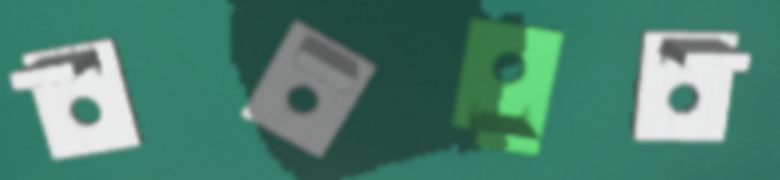

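View pics/w1b.png

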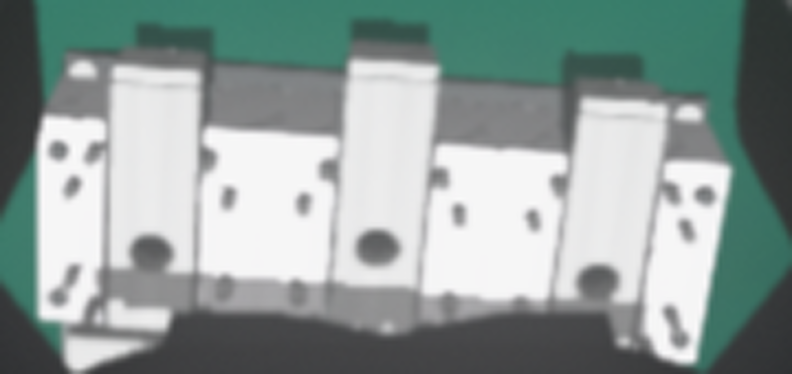

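Call:
servo_tool --pt "20 2 0 -0.12 -1" --pt "40 4 0 -0.24 -1" --pt "60 6 0 -0.36 -1" --pt "80 8 0 -0.48 -1" --pt "100 10 0 -0.6 -1" --pt "120 12 0 -0.72 -1" --pt "140 14 0 -0.84 -1" --pt "160 16 0 -0.96 -1" --pt "180 18 0 -1.08 -1" --pt "200 20 0 -1.2 -1"

```text
clock: 2.7
position: [0.6312, 0.1025, 0.2508]
tool_rot: [-3.141, -0.0, 1.938]
force: [-0.9, 0.5, -0.8]
grip_width: 0.0851
```

Call:
servo_tool --pt "0 10 0 -0.12 -1" --pt "0 20 0 -0.24 -1" --pt "0 30 0 -0.36 -1" --pt "0 40 0 -0.45 -1" --pt "0 40 0 -0.45 -1" --pt "0 40 0 -0.45 -1" --pt "0 40 0 -0.45 -1" --pt "0 40 0 -0.45 -1" --pt "0 40 0 -0.45 -1" --pt "0 40 0 -0.45 -1"

```text
clock: 3.53
position: [0.6304, 0.1398, 0.2514]
tool_rot: [3.142, -0.0, 1.492]
force: [-0.1, -0.2, 0.4]
grip_width: 0.0852
```

```bash
python3 - <<'E'
from h import *
s=st();print(s['qpos'])
shot('wrist','w2');crop('w2','w2z',0,0,512,384,1.5)
E
```

```text
t 3.53 p [630.4 139.8 251.4] rpy [ 3.142 -0.     1.492] F [-0.1 -0.2  0.4] g 85.2
[-0.5914332   0.57486025  0.44237344  1.53601518 -0.26563245  1.09055844
 -0.16677674]
```

View pics/w2z.png

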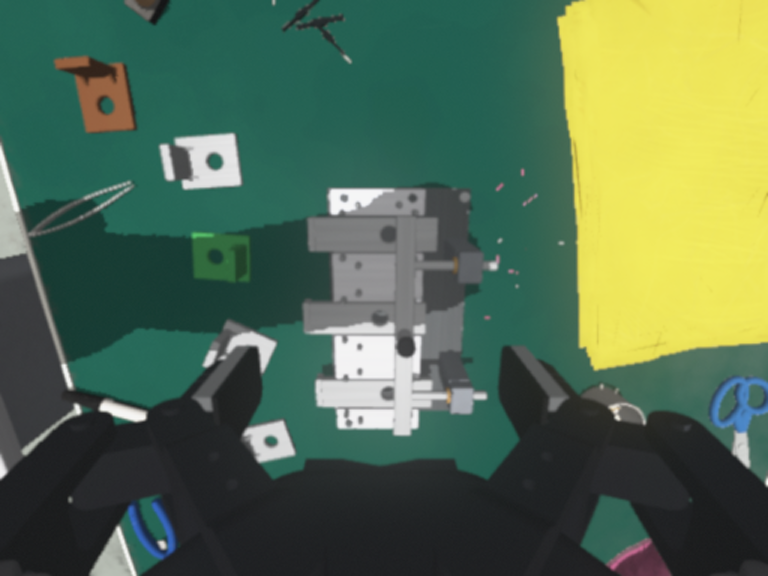

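```bash
python3 - <<'E'
from h import *
crop('w2','w2a',200,120,330,295,4)
c,im=load('w2')
for n,u,z in(("cap",(270,230.7),.107),("bar_top",(269,145),.077),("bar_bot",(268,289),.077),("t3",(259,156),.037),("t2",(253,212),.037),("t1",(259.3,262.5),.037),("br",(143.5,107.5),.006)): print(n,np.round(plane(c,[u],z)[0]*1000,1))
E
```

```text
cap [644.8  77.2 107. ]
bar_top [651.3 173.   77. ]
bar_bot [637.8 -23.1  77. ]
t3 [639.  155.3  37. ]
t2 [624.8  76.4  37. ]
t1 [627.9  -4.7  37. ]
br [482.7 232.    6. ]
```

View pics/w2a.png

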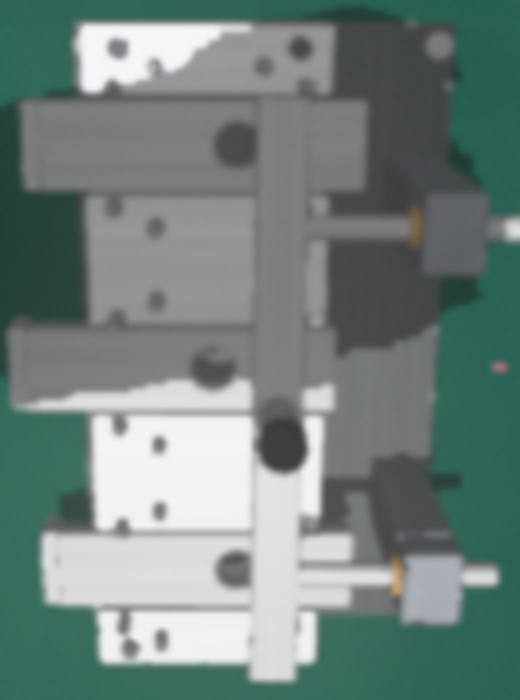

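Call:
servo_tool --pt "7 -31 0 0 -0.3" --pt "14.5 -62.5 -20 0 -0.3" --pt "14.5 -62.5 -60 0 -0.3" --pt "14.5 -62.5 -100 0 -0.3" --pt "14.5 -62.5 -130 0 -0.3" --pt "14.5 -62.5 -150 0 -0.3" --pt "14.5 -62.5 -160 0 -0.3" --pt "14.5 -62.5 -168 0 -0.3" --pt "14.5 -62.5 -168 0 -0.3" --pt "14.5 -62.5 -168 0 -0.3"

```text
clock: 4.42
position: [0.6454, 0.0777, 0.0843]
tool_rot: [3.141, -0.0, 1.492]
force: [0.5, -0.5, 0.7]
grip_width: 0.0557
```

```bash
python3 - <<'E'
from h import *
s=st()
shot('wrist','w3');crop('w3','w3z',0,0,512,384,1.5)
E
```

```text
t 4.42 p [645.4  77.7  84.3] rpy [ 3.141 -0.     1.492] F [ 0.5 -0.5  0.7] g 55.7
```

View pics/w3z.png

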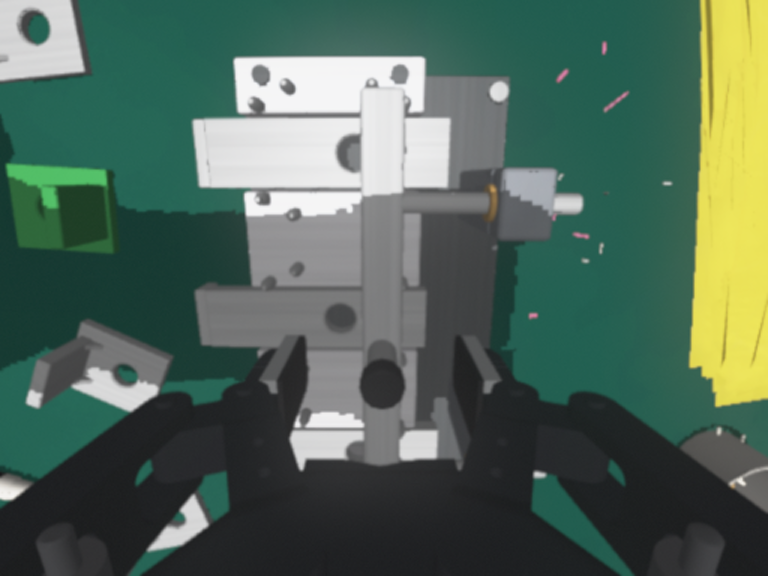

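Call:
servo_tool --pt "0 0 0 0 1" --pt "0 0 0 0 1" --pt "0 0 0 0 1" --pt "0 0 0 0 1" --pt "0 0 0 0 1" --pt "5 -0.4 0 0 1" --pt "10 -0.8 0 0 1" --pt "15 -1.2 0 0 1" --pt "19 -1.5 0 0 1" --pt "22 -1.8 0 0 1" --squeeze 30

```text
clock: 5.3
position: [0.6674, 0.0761, 0.084]
tool_rot: [3.141, -0.0, 1.492]
force: [-2.5, 0.6, 7.9]
grip_width: 0.0148
```

Call:
servo_tool --pt "1 -0.1 0 0 1" --pt "2 -0.2 0 0 1" --pt "3 -0.2 0 0 1" --pt "3 -0.2 0 0 1" --pt "3 -0.2 0 0 1" --pt "3 -0.2 0 0 1" --pt "3 -0.2 0 0 1" --pt "3 -0.2 0 0 1" --pt "3 -0.2 0 0 1" --pt "3 -0.2 0 0 1"

```text
clock: 6.13
position: [0.6704, 0.0759, 0.084]
tool_rot: [3.14, -0.0, 1.492]
force: [-0.9, -0.3, 5.8]
grip_width: 0.0144
```

Call:
servo_tool --pt "0 0 0 0 -0.2" --pt "0 0 0 0 -0.2" --pt "0 0 0 0 -0.2" --pt "0 0 0 0 -0.2" --pt "0 0 20 0 -0.2" --pt "0 0 60 0 -0.2" --pt "-20 20 100 0 -0.2" --pt "-30 40 130 0 -0.2" --pt "-40 60 140 0 -0.2" --pt "-40 64 140 0 -0.2"

```text
clock: 6.97
position: [0.6295, 0.1442, 0.2268]
tool_rot: [3.138, -0.004, 1.496]
force: [-1.4, 1.0, -0.6]
grip_width: 0.0511
```

Call:
servo_tool --pt "0 0 0 0 -0.2" --pt "0 0 0 0 -0.2" --pt "0 0 0 0 -0.2" --pt "0 0 0 0 -0.2" --pt "0 0 0 0 -0.2" --pt "0 0 0 0 -0.2" --pt "0 0 0 0 -0.2" --pt "0 0 0 0 -0.2" --pt "0 0 0 0 -0.2" --pt "0 0 0 0 -0.2"

```text
clock: 7.8
position: [0.6299, 0.1398, 0.2233]
tool_rot: [-3.142, -0.0, 1.492]
force: [0.3, -0.1, -0.2]
grip_width: 0.0511
```

```bash
python3 - <<'E'
from h import *
s=st()
shot('wrist','w4');crop('w4','w4z',0,0,512,384,1.5);crop('w4','w4a',180,110,340,270,4.5)
E
```

```text
t 7.8 p [629.9 139.8 223.3] rpy [-3.142 -0.     1.492] F [ 0.3 -0.1 -0.2] g 51.1
```

View pics/w4z.png

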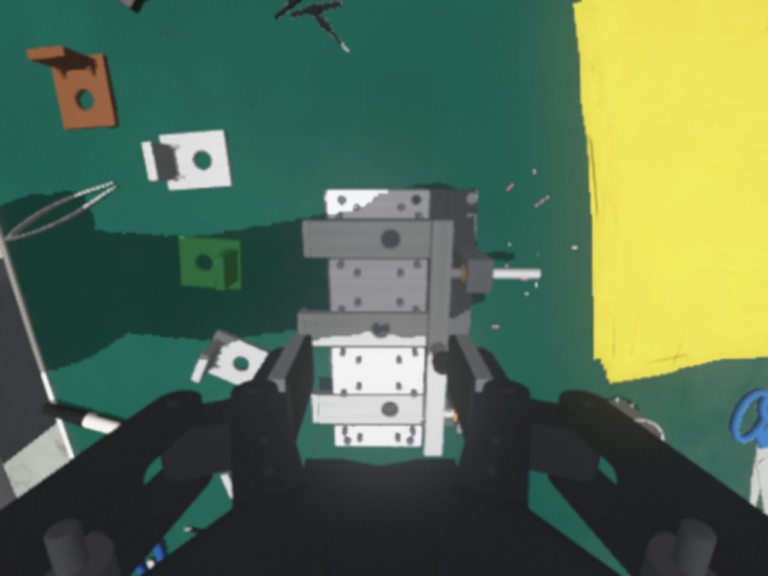

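View pics/w4a.png

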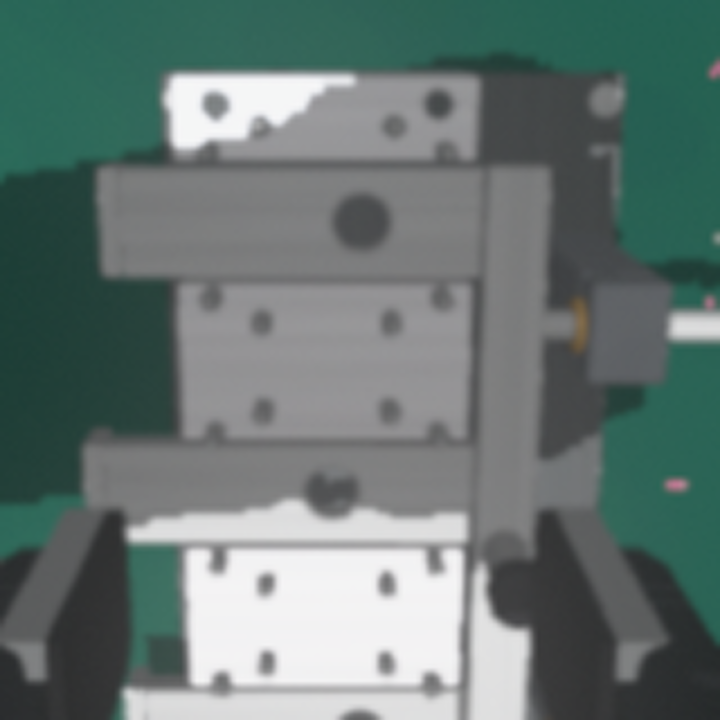

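```bash
python3 - <<'E'
from h import *
c,im=load('w4')
def P(l,z): return plane(c,np.array(l)/4.5+[180,110]-0.4,z)[:,:2]*1000
s3=P([(210,155),(446,153),(210,298),(442,298)],.044)
s3s=P([(262,127),(394,127),(262,323),(391,323)],.044)
s2=P([(215,432),(437,432),(222,683),(432,683)],.044) 
m=P([(262,411),(390,411),(266,585),(387,582)],.044)
for n,a in(('s3',s3),('s3s',s3s),('s2 ',s2),('s2s',m)): print(n,a.round(1).tolist(),a.mean(0).round(1))
d=s3.mean(0)-s2.mean(0);print(d,np.hypot(*d),-np.arctan2(d[0],d[1]))
# spacing for sanity
print(np.linalg.norm(s3[0]-s3[1]),np.linalg.norm(s3[0]-s3[2]),np.linalg.norm(s3s[0]-s3s[1]),np.linalg.norm(s3s[0]-s3s[2]))
print('tongue holes',P([(361,221),(331,490)],.037).round(1))
c,im=load('w1')
E
```

```text
s3 [[600.1, 177.6], [662.7, 173.2], [596.0, 138.9], [659.5, 133.9]] [629.6 155.9]
s3s [[614.5, 183.8], [649.3, 181.1], [609.6, 130.8], [645.1, 128.0]] [629.6 155.9]
s2  [[593.4, 100.3], [656.0, 95.4], [587.1, 20.9], [650.1, 16.0]] [621.7  58.1]
s2s [[607.2, 105.4], [643.1, 102.6], [603.4, 52.0], [638.8, 50.2]] [623.1  77.6]
[ 7.90106333 97.77332641] 98.09204941459554 -0.08063479102318247
62.777106606674465 38.89989062339674 34.90839142045061 53.27352458366914
tongue holes [[638.9 155.8]
 [624.5  77.5]]
```

```bash
python3 - <<'E'
from h import *
c,im=load('w1')
def P(l,z=.006): return plane(c,np.array(l)/3+[125,165]-0.33,z)[:,:2]*1000
for n,FL,FR,NL,NR,H in(('A',(635,140),(722,141),(645,32),(735,60),(683,98)),('B',(248,110),(322,157),(297,20),(376,68),(302,99)),('C',(53,158),(139,145),(32,85),(112,40),(86,110))):
    fl,fr,nl,nr,h=P([FL,FR,NL,NR,H])
    # x axis points from near(lug) to far ; image right=+y
    e=lambda d:np.arctan2(d[1],d[0])
    e2=fr-fl; yw=-np.arctan2(e2[0],e2[1])
    print(n,'hole',h.round(1),'yaws',round(e(fl-nl),3),round(e(fr-nr),3),round(yw,3),'len',np.linalg.norm(fl-nl).round(1),np.linalg.norm(e2).round(1))
    for y in (e(fl-nl),yw):
        ax=np.array([np.cos(y),np.sin(y)]); ctr=(fl+fr)/2-28*ax
        print('   ctr from edge',ctr.round(1),'from hole',(h-6*ax).round(1),'lug',(h-28*ax).round(1))
E
```

```text
A hole [480.5 232.1] yaws -0.005 -0.041 -0.014 len 56.9 45.5
   ctr from edge [475.4 232.2] from hole [474.5 232.1] lug [452.5 232.2]
   ctr from edge [475.4 232.5] from hole [474.5 232.2] lug [452.5 232.5]
B hole [481.   38.2] yaws -0.514 -0.533 -0.601 len 53.5 45.1
   ctr from edge [475.2  42.9] from hole [475.8  41.2] lug [456.6  52. ]
   ctr from edge [476.5  45. ] from hole [476.1  41.6] lug [457.9  54.1]
C hole [487.  -72.5] yaws 0.161 0.162 0.158 len 40.0 46.3
   ctr from edge [481.9 -74.1] from hole [481.1 -73.5] lug [459.4 -77. ]
   ctr from edge [481.9 -74.1] from hole [481.1 -73.5] lug [459.3 -76.9]
```

Call:
servo_tool --pt "-32 16 0 0.01 -0.2" --pt "-64 32 0 0.02 -0.2" --pt "-96 48 0 0.03 -0.2" --pt "-128 64 0 0.04 -0.2" --pt "-155 80 -30 0.05 -0.2" --pt "-177.4 92.4 -60 0.064 -0.2" --pt "-177.4 92.4 -90 0.064 -0.2" --pt "-177.4 92.4 -120 0.064 -0.2" --pt "-177.4 92.4 -145 0.064 -0.2" --pt "-177.4 92.4 -145 0.064 -0.2"

```text
clock: 8.68
position: [0.4506, 0.2313, 0.0748]
tool_rot: [-3.137, 0.003, 1.556]
force: [-0.8, -0.5, -1.0]
grip_width: 0.0512
```

Call:
servo_tool --pt "0 0 0 0 -0.2" --pt "0 0 0 0 -0.2" --pt "0 0 0 0 -0.2" --pt "0 0 0 0 -0.2" --pt "0 0 0 0 -0.2" --pt "0 0 0 0 -0.2" --pt "0 0 0 0 -0.2" --pt "0 0 0 0 -0.2" --pt "0 0 0 0 -0.2" --pt "0 0 0 0 -0.2"

```text
clock: 9.52
position: [0.4525, 0.2322, 0.0783]
tool_rot: [-3.142, -0.0, 1.556]
force: [0.0, 0.1, -0.0]
grip_width: 0.0512
```

```bash
python3 - <<'E'
from h import *
s=st()
c,im=shot('wrist','w5');crop('w5','w5z',0,0,512,384,1.5)
p=s['position']
print(proj(c,[[p[0],p[1],.04],[p[0],p[1],.006]])*1.5)
E
```

```text
t 9.52 p [452.5 232.2  78.3] rpy [-3.142 -0.     1.556] F [ 0.   0.1 -0. ] g 51.2
[[380.58787702 318.69822954]
 [380.520292   297.8638549 ]]
```

View pics/w5z.png

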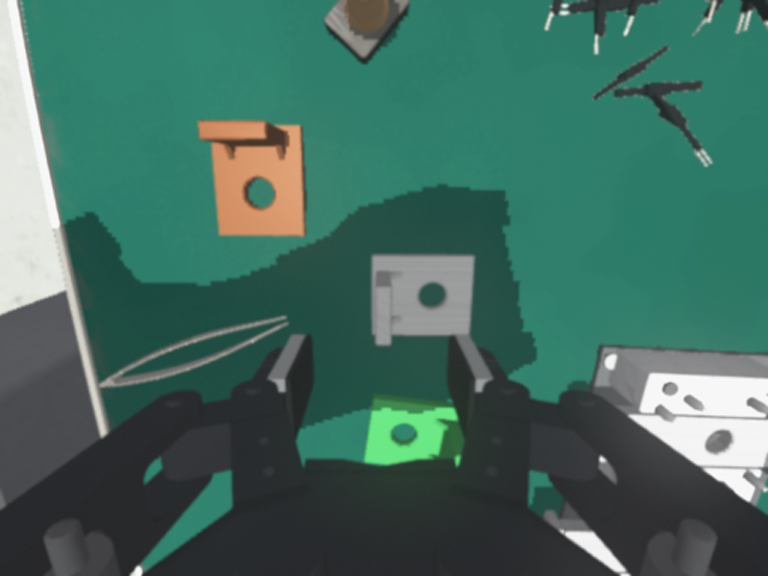

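Call:
servo_tool --pt "0 0 -25 0 -0.2" --pt "0 0 -45 0 -0.2" --pt "0 0 -58 0 -0.2" --pt "0 0 -64.3 0 -0.2" --pt "0 0 -64.3 0 -0.2" --pt "0 0 -64.3 0 1" --pt "0 0 -64.3 0 1" --pt "0 0 -64.3 0 1" --pt "0 0 -64.3 0 1" --pt "0 0 -64.3 0 1" --squeeze 60

```text
clock: 10.4
position: [0.4528, 0.2325, 0.0148]
tool_rot: [3.141, -0.001, 1.556]
force: [-2.4, -0.5, 8.5]
grip_width: 0.007
```

Call:
servo_tool --pt "0 0 0 0 1" --pt "0 0 0 0 1" --pt "0 0 0 0 1" --pt "0 0 20 0 1" --pt "0 0 50 0 1" --pt "0 0 80 0 1" --pt "0 0 100 0 1" --pt "0 0 110 0 1" --pt "0 0 110 0 1" --pt "0 0 110 0 1"

```text
clock: 11.23
position: [0.4523, 0.2324, 0.1237]
tool_rot: [3.141, -0.0, 1.556]
force: [0.2, -0.5, -2.0]
grip_width: 0.0071
```

```bash
python3 - <<'E'
from h import *
s=st()
c,im=shot('wrist','w6');crop('w6','w6z',0,0,512,384,1.5)
E
```

```text
t 11.23 p [452.3 232.4 123.7] rpy [ 3.141 -0.     1.556] F [ 0.2 -0.5 -2. ] g 7.1
```

View pics/w6z.png

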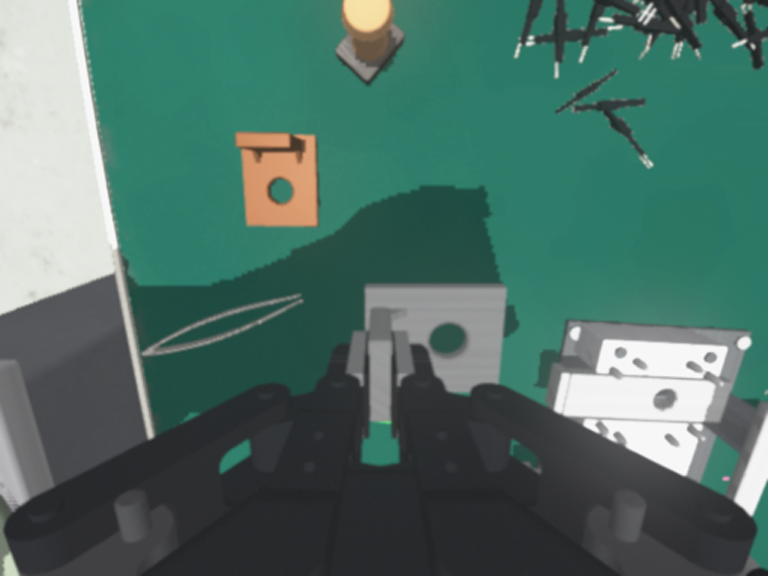

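```bash
python3 - <<'E'
from h import *
c,im=load('w6')
h=plane(c,[np.array((447.5,339))/1.5],.1237-.0088)[0]*1000
print(h, h-[452.3,232.4,0])
E
```

```text
[479.51606851 234.07883422 114.9       ] [ 27.21606851   1.67883422 114.9       ]
```

Call:
servo_tool --pt "26 -12 0 -0.01 1" --pt "52 -24 0 -0.02 1" --pt "78 -37 0 -0.03 1" --pt "104 -49 0 -0.04 1" --pt "130 -61 0 -0.05 1" --pt "148 -70 -10 -0.066 1" --pt "155.4 -74.7 -20 -0.066 1" --pt "155.4 -74.7 -30 -0.066 1" --pt "155.4 -74.7 -40 -0.066 1" --pt "155.4 -74.7 -40 -0.066 1"

```text
clock: 12.12
position: [0.6055, 0.1579, 0.0809]
tool_rot: [-3.137, 0.001, 1.491]
force: [-0.3, 0.6, -1.5]
grip_width: 0.0067
```

Call:
servo_tool --pt "0 0 0 0 1" --pt "0 0 0 0 1" --pt "0 0 0 0 1" --pt "0 0 0 0 1" --pt "0 0 0 0 1" --pt "0 0 0 0 1" --pt "0 0 0 0 1" --pt "0 0 0 0 1" --pt "0 0 0 0 1" --pt "0 0 0 0 1"

```text
clock: 12.95
position: [0.6079, 0.1575, 0.084]
tool_rot: [3.142, -0.0, 1.49]
force: [0.5, -0.2, -0.7]
grip_width: 0.0067
```

```bash
python3 - <<'E'
from h import *
s=st()
c,im=shot('wrist','w7');crop('w7','w7z',150,120,350,270,4)
E
```

```text
t 12.95 p [607.9 157.5  84. ] rpy [ 3.142 -0.     1.49 ] F [ 0.5 -0.2 -0.7] g 6.7
```

View pics/w7z.png

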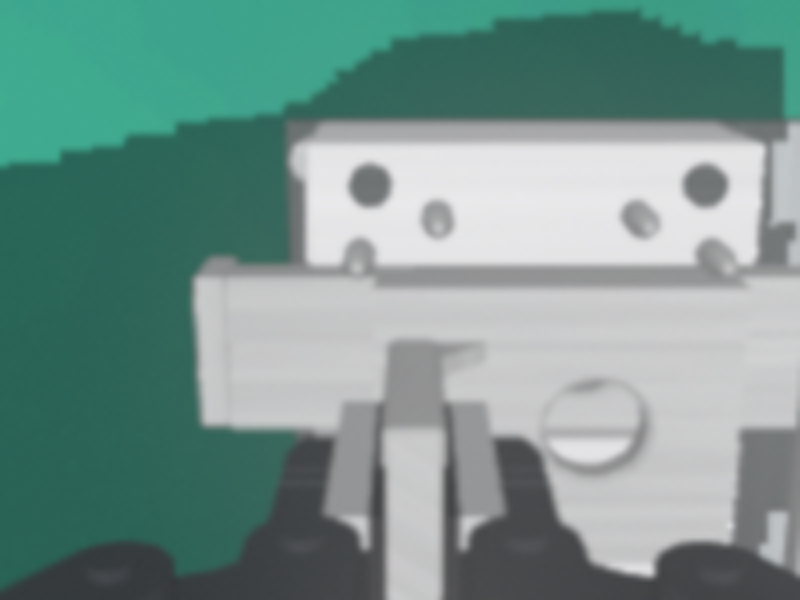

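```bash
cat >> h.py <<'E'
def bedf(P,yaw=-0.081):
    R=np.array([[np.cos(yaw),np.sin(yaw)],[-np.sin(yaw),np.cos(yaw)]]); return (R@np.asarray(P)[:,:2].T).T*1000
E
python3 - <<'E'
from h import *
c,im=load('w7')
def P(l,z): return bedf(plane(c,np.array(l,float)/4+[150,120]-0.375,z))
print('side pins tip',P([(438,227),(649,229)],.049).round(1).tolist())
print('fb pins tip',P([(357,263),(728,267)],.049).round(1).tolist())
print('side pins base',P([(437,206),(630,206)],.038).round(1).tolist())
print('foot edge top',P([(378,287),(745,287)],.0752).round(1).tolist())
print('foot edge bot',P([(376,269),(745,269)],.0692).round(1).tolist())
print('hole',P([(593,425)],.0752).round(1).tolist())
print('tcp',bedf([[.6079,.1575]]))
E
```

```text
side pins tip [[596.8, 233.4], [632.8, 233.1]]
fb pins tip [[583.0, 227.0], [646.8, 226.4]]
side pins base [[596.9, 234.8], [631.6, 234.9]]
foot edge top [[587.5, 230.1], [641.6, 230.1]]
foot edge bot [[587.0, 231.2], [643.3, 231.3]]
hole [[620.1, 208.2]]
tcp [[593.1633199  206.16967751]]
```

Call:
servo_tool --pt "0 -0.4 -5 0 1" --pt "0 -0.9 -10 0 1" --pt "0 -0.9 -15 0 1" --pt "0 -0.9 -17 0 1" --pt "0 -0.9 -17 0 1" --pt "0 -0.9 -17 0 1" --pt "0 -0.9 -17 0 1" --pt "0 -0.9 -17 0 1" --pt "0 -0.9 -17 0 1" --pt "0 -0.9 -17 0 1"

```text
clock: 13.83
position: [0.608, 0.1566, 0.0671]
tool_rot: [3.141, -0.0, 1.49]
force: [0.1, -0.5, -1.4]
grip_width: 0.0066
```

```bash
python3 - <<'E'
from h import *
s=st()
c,im=shot('wrist','w8');crop('w8','w8z',150,120,350,270,4)
E
```

```text
t 13.83 p [608.  156.6  67.1] rpy [ 3.141 -0.     1.49 ] F [ 0.1 -0.5 -1.4] g 6.6
```

View pics/w8z.png

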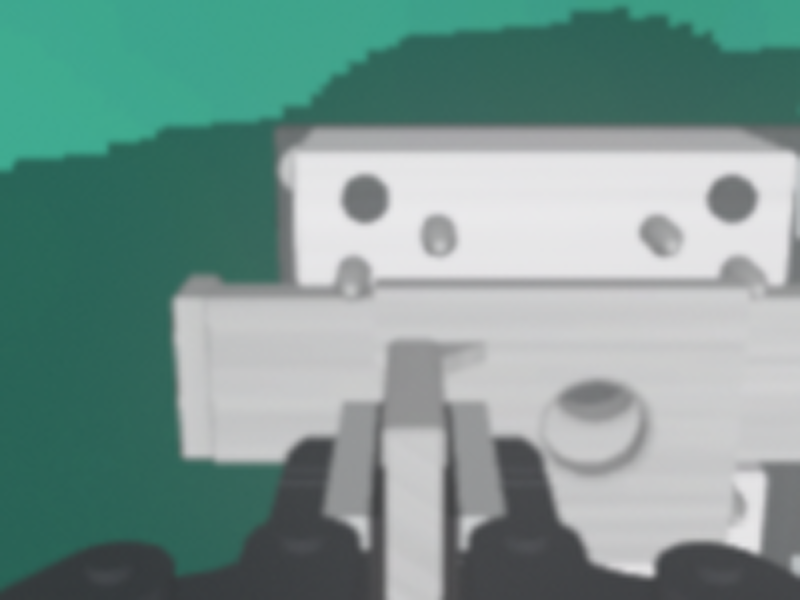

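```bash
python3 - <<'E'
from h import *
c,im=load('w8')
def P(l,z): return bedf(plane(c,np.array(l,float)/4+[150,120]-0.375,z))
print('side pins tip',P([(441,243),(674,244)],.050).round(1).tolist())
print('fb pins tip',P([(350,290),(757,290)],.050).round(1).tolist())
print('foot edge top',P([(378,287),(745,287)],.0583).round(1).tolist())
print('foot edge bot',P([(376,269),(745,269)],.0523).round(1).tolist())
print('hole',P([(593,425)],.0583).round(1).tolist())
print('tcp',bedf([[.608,.1566]]))
E
```

```text
side pins tip [[597.0, 233.9], [632.9, 233.8]]
fb pins tip [[583.0, 226.4], [646.4, 226.5]]
foot edge top [[587.6, 229.2], [641.7, 229.3]]
foot edge bot [[587.1, 230.4], [643.5, 230.4]]
hole [[620.3, 207.4]]
tcp [[593.33581234 205.28071949]]
```

Call:
servo_tool --pt "0 -0.2 -2 0 1" --pt "0 -0.2 -4 0 1" --pt "0 -0.2 -6 0 1" --pt "0 -0.2 -8 0 1" --pt "0 -0.2 -10 0 1" --pt "0 -0.2 -11 0 1" --pt "0 -0.2 -12 0 1" --pt "0 -0.2 -13 0 1" --pt "0 -0.2 -14 0 1" --pt "0 -0.2 -14.3 0 1"

```text
clock: 14.72
position: [0.6079, 0.1564, 0.0528]
tool_rot: [3.142, -0.0, 1.49]
force: [-2.3, -0.6, 5.1]
grip_width: 0.0068
```

```bash
python3 - <<'E'
from h import *
s=st()
c,im=shot('wrist','w9');crop('w9','w9z',150,120,350,270,4)
E
```

```text
t 14.72 p [607.9 156.4  52.8] rpy [ 3.142 -0.     1.49 ] F [-2.3 -0.6  5.1] g 6.8
```

View pics/w9z.png

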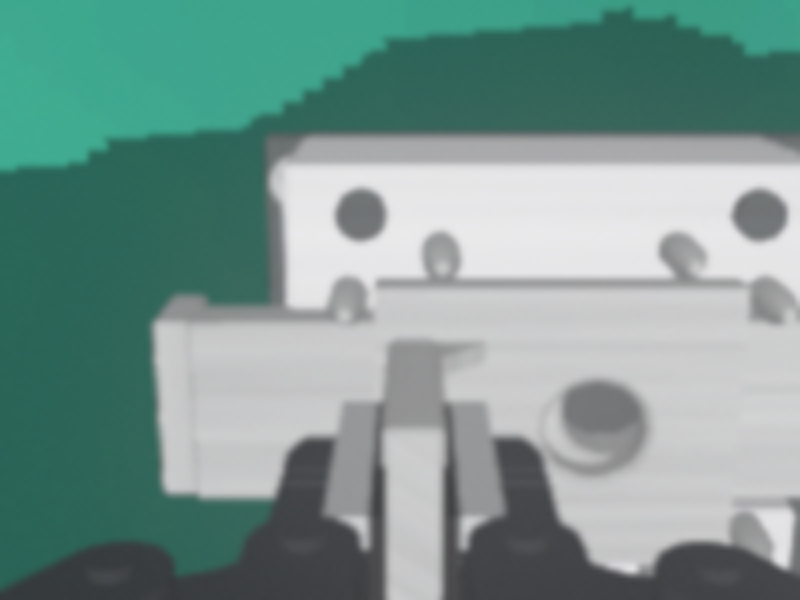

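Call:
servo_tool --pt "0 0 0 0 -0.2" --pt "0 0 0 0 -0.2" --pt "0 0 0 0 -0.2" --pt "0 0 0 0 -0.2" --pt "0 0 10 0 -0.2" --pt "0 0 40 0 -0.2" --pt "-10 -5 75 0 -0.2" --pt "-40 -25 75 -0.1 -0.2" --pt "-75 -50 75 -0.2 -0.2" --pt "-110 -75 60 -0.3 -0.2"

```text
clock: 15.6
position: [0.5016, 0.0837, 0.1168]
tool_rot: [3.139, -0.003, 1.185]
force: [0.7, 0.1, -0.7]
grip_width: 0.0514
```

Call:
servo_tool --pt "-30 -20 -15 -0.1 -0.2" --pt "-41 -29 -30 -0.159 -0.2" --pt "-41 -29 -30 -0.159 -0.2" --pt "-41 -29 -30 -0.159 -0.2" --pt "-41 -29 -30 -0.159 -0.2" --pt "-41 -29 -30 -0.159 -0.2" --pt "-41 -29 -30 -0.159 -0.2" --pt "-41 -29 -30 -0.159 -0.2" --pt "-41 -29 -30 -0.159 -0.2" --pt "-41 -29 -30 -0.159 -0.2"

```text
clock: 16.43
position: [0.461, 0.0554, 0.0844]
tool_rot: [3.141, -0.0, 1.031]
force: [0.1, 0.5, -0.2]
grip_width: 0.051
```

```bash
python3 - <<'E'
from h import *
s=st()
c,im=shot('wrist','w10');crop('w10','w10z',0,0,512,384,1.5)
p=s['position']
print(proj(c,[[p[0],p[1],.04],[p[0],p[1],.006]])*1.5)
E
```

```text
t 16.43 p [461.   55.4  84.4] rpy [ 3.141 -0.     1.031] F [ 0.1  0.5 -0.2] g 51.0
[[379.96359178 314.10689337]
 [379.97787188 294.43570755]]
```

View pics/w10z.png

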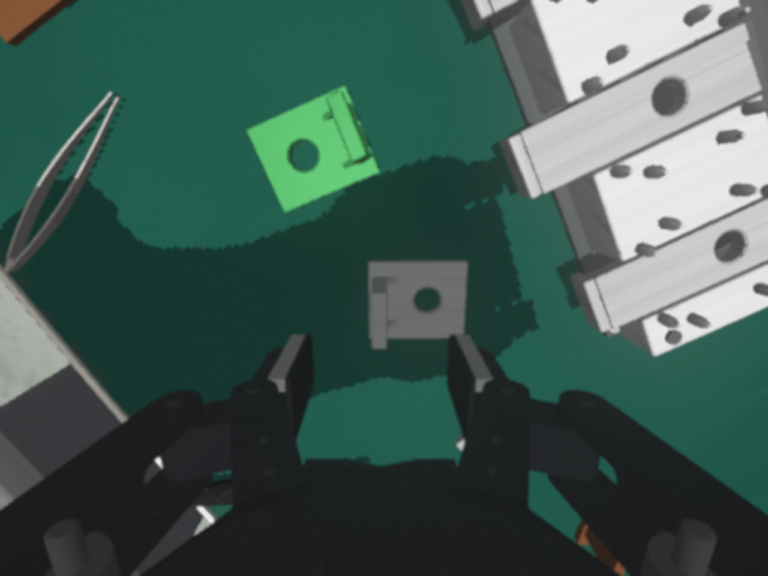

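Call:
servo_tool --pt "-1.3 -2.1 -25 0 -0.2" --pt "-1.3 -2.1 -45 0 -0.2" --pt "-1.3 -2.1 -60 0 -0.2" --pt "-1.3 -2.1 -70.2 0 -0.2" --pt "-1.3 -2.1 -70.2 0 -0.2" --pt "-1.3 -2.1 -70.2 0 1" --pt "-1.3 -2.1 -70.2 0 1" --pt "-1.3 -2.1 -70.2 0 1" --pt "-1.3 -2.1 -70.2 0 1" --pt "-1.3 -2.1 -70.2 0 1"

```text
clock: 17.32
position: [0.4601, 0.0533, 0.015]
tool_rot: [3.141, -0.001, 1.031]
force: [-1.4, 0.1, 10.2]
grip_width: 0.0071
```

Call:
servo_tool --pt "0 0 0 0 1" --pt "0 0 0 0 1" --pt "0 0 0 0 1" --pt "0 0 20 0 1" --pt "0 0 50 0 1" --pt "0 0 80 0 1" --pt "0 0 100 0 1" --pt "0 0 110 0 1" --pt "0 0 110 0 1" --pt "0 0 110 0 1"

```text
clock: 18.15
position: [0.4595, 0.0536, 0.1239]
tool_rot: [3.141, -0.001, 1.032]
force: [0.3, -0.6, -1.7]
grip_width: 0.0071
```

```bash
python3 - <<'E'
from h import *
s=st()
c,im=shot('wrist','w11');crop('w11','w11z',0,0,512,384,1.5)
E
```

```text
t 18.15 p [459.5  53.6 123.9] rpy [ 3.141e+00 -1.000e-03  1.032e+00] F [ 0.3 -0.6 -1.7] g 7.1
```

View pics/w11z.png

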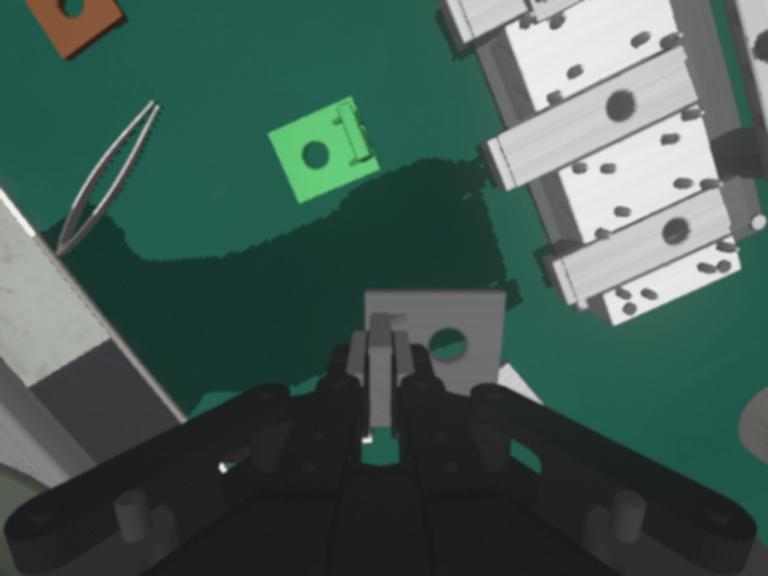

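Call:
servo_tool --pt "20 4 0 0.08 1" --pt "45 8 0 0.17 1" --pt "70 12 0 0.26 1" --pt "95 17 0 0.35 1" --pt "120 21 0 0.43 1" --pt "135 24 0 0.458 1" --pt "142 25.2 -10 0.458 1" --pt "142 25.2 -30 0.458 1" --pt "142 25.2 -45 0.458 1" --pt "142 25.2 -52 0.458 1"

```text
clock: 19.03
position: [0.5993, 0.0778, 0.0683]
tool_rot: [-3.137, 0.001, 1.487]
force: [-0.0, 0.1, -1.4]
grip_width: 0.0069
```

Call:
servo_tool --pt "0 0 -2 0 1" --pt "0 0 -4.4 0 1" --pt "0 0 -4.4 0 1" --pt "0 0 -4.4 0 1" --pt "0 0 -4.4 0 1" --pt "0 0 -4.4 0 1" --pt "0 0 -4.4 0 1" --pt "0 0 -4.4 0 1" --pt "0 0 -4.4 0 1" --pt "0 0 -4.4 0 1"

```text
clock: 19.87
position: [0.6016, 0.0783, 0.0678]
tool_rot: [3.142, -0.0, 1.489]
force: [0.4, -0.0, -1.4]
grip_width: 0.0071
```

```bash
python3 - <<'E'
from h import *
s=st()
c,im=shot('wrist','w12');crop('w12','w12z',150,120,350,270,4)
crop('w12','w12f',0,0,512,384,1.5)
E
```

```text
t 19.87 p [601.6  78.3  67.8] rpy [ 3.142 -0.     1.489] F [ 0.4 -0.  -1.4] g 7.1
```

View pics/w12z.png

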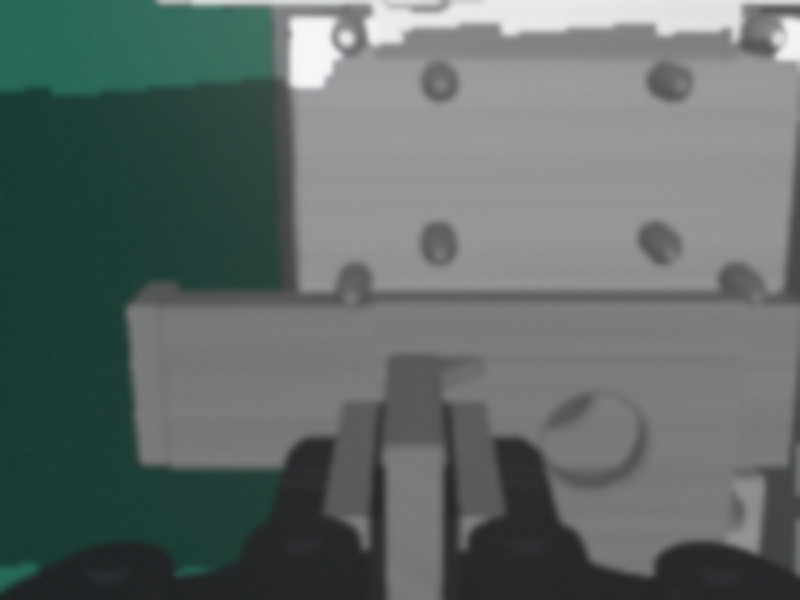

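View pics/w12f.png

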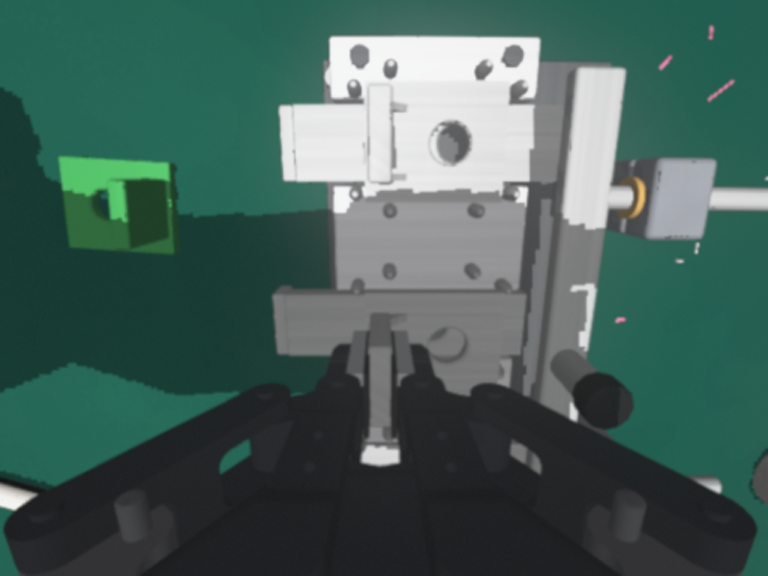

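Call:
servo_tool --pt "0 0.9 0 0 1" --pt "0 0.9 -3 0 1" --pt "0 0.9 -5 0 1" --pt "0 0.9 -7 0 1" --pt "0 0.9 -9 0 1" --pt "0 0.9 -11 0 1" --pt "0 0.9 -12 0 1" --pt "0 0.9 -13 0 1" --pt "0 0.9 -14 0 1" --pt "0 0.9 -15 0 1"

```text
clock: 20.75
position: [0.6016, 0.0792, 0.053]
tool_rot: [3.142, -0.0, 1.489]
force: [-11.6, -0.8, 30.9]
grip_width: 0.0069
```

```bash
python3 - <<'E'
from h import *
s=st()
c,im=shot('wrist','w13');crop('w13','w13z',150,120,350,270,4)
E
```

```text
t 20.75 p [601.6  79.2  53. ] rpy [ 3.142 -0.     1.489] F [-11.6  -0.8  30.9] g 6.9
```

View pics/w13z.png

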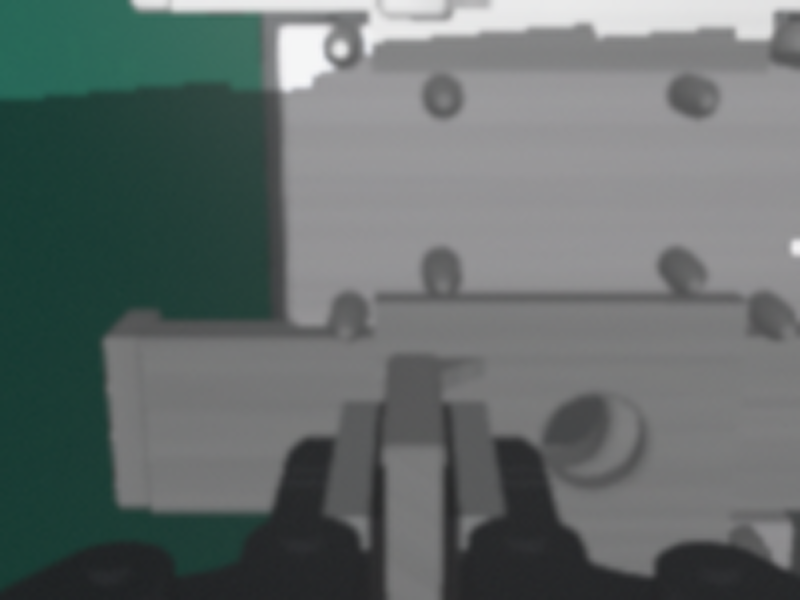

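Call:
servo_tool --pt "0 0 0 0 -0.2" --pt "0 0 0 0 -0.2" --pt "0 0 0 0 -0.2" --pt "0 0 0 0 -0.2" --pt "0 0 10 0 -0.2" --pt "0 0 40 0 -0.2" --pt "-5 -8 75 0 -0.2" --pt "-30 -35 75 0.06 -0.2" --pt "-55 -65 75 0.12 -0.2" --pt "-80 -95 65 0.18 -0.2"

```text
clock: 21.63
position: [0.5216, -0.0163, 0.12]
tool_rot: [3.138, 0.0, 1.673]
force: [1.1, -1.0, -0.2]
grip_width: 0.0513
```

Call:
servo_tool --pt "-28 -30 -15 0.03 -0.2" --pt "-55 -55 -30 0.062 -0.2" --pt "-62.2 -61.2 -34 0.062 -0.2" --pt "-62.2 -61.2 -34 0.062 -0.2" --pt "-62.2 -61.2 -34 0.062 -0.2" --pt "-62.2 -61.2 -34 0.062 -0.2" --pt "-62.2 -61.2 -34 0.062 -0.2" --pt "-62.2 -61.2 -34 0.062 -0.2" --pt "-62.2 -61.2 -34 0.062 -0.2" --pt "-62.2 -61.2 -34 0.062 -0.2"

```text
clock: 22.47
position: [0.4596, -0.0766, 0.0838]
tool_rot: [3.141, 0.0, 1.731]
force: [-0.5, -0.6, 0.5]
grip_width: 0.051
```

```bash
python3 - <<'E'
from h import *
s=st()
c,im=shot('wrist','w14');crop('w14','w14z',0,0,512,384,1.5)
p=s['position']
print(proj(c,[[p[0],p[1],.04],[p[0],p[1],.006]])*1.5)
E
```

```text
t 22.47 p [459.6 -76.6  83.8] rpy [3.141 0.    1.731] F [-0.5 -0.6  0.5] g 51.0
[[380.6628723  315.09594004]
 [380.56902908 295.27208548]]
```

View pics/w14z.png

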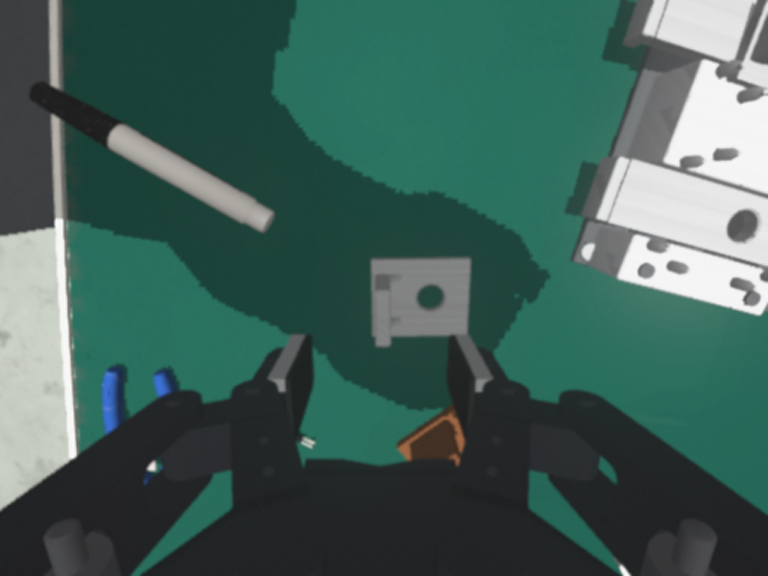

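Call:
servo_tool --pt "0 0 -25 0 -0.2" --pt "0 0 -45 0 -0.2" --pt "0 0 -60 0 -0.2" --pt "0 0 -69.2 0 -0.2" --pt "0 0 -69.2 0 -0.2" --pt "0 0 -69.2 0 1" --pt "0 0 -69.2 0 1" --pt "0 0 -69.2 0 1" --pt "0 0 -69.2 0 1" --pt "0 0 -69.2 0 1"

```text
clock: 23.35
position: [0.4598, -0.077, 0.0154]
tool_rot: [3.14, 0.0, 1.731]
force: [-0.8, -0.3, 8.7]
grip_width: 0.0072
```

Call:
servo_tool --pt "0 0 0 0 1" --pt "0 0 0 0 1" --pt "0 0 0 0 1" --pt "0 0 20 0 1" --pt "0 0 50 0 1" --pt "0 0 80 0 1" --pt "0 0 100 0 1" --pt "0 0 110 0 1" --pt "0 0 110 0 1" --pt "0 0 110 0 1"

```text
clock: 24.18
position: [0.4594, -0.0767, 0.1243]
tool_rot: [3.141, -0.0, 1.731]
force: [1.2, -0.5, -2.1]
grip_width: 0.0066
```

```bash
python3 - <<'E'
from h import *
s=st()
c,im=shot('wrist','w15');crop('w15','w15z',0,0,512,384,1.5)
E
```

```text
t 24.18 p [459.4 -76.7 124.3] rpy [ 3.141 -0.     1.731] F [ 1.2 -0.5 -2.1] g 6.6
```

View pics/w15z.png

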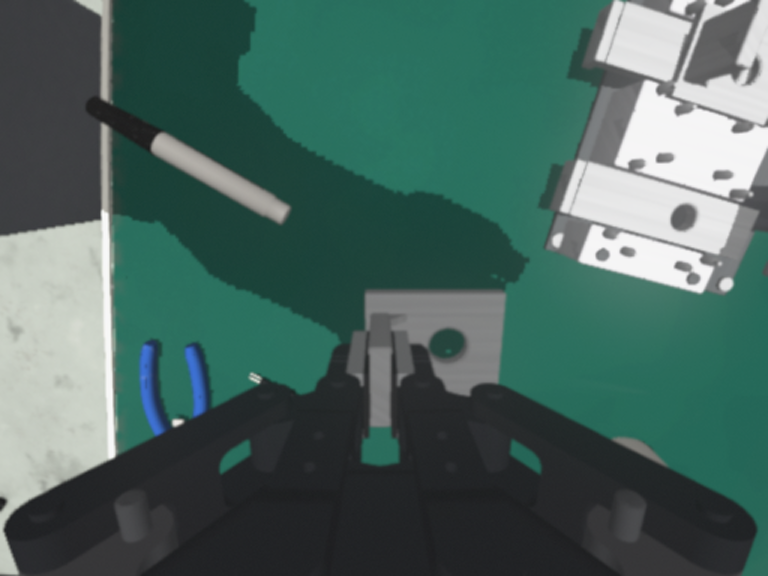

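Call:
servo_tool --pt "22 13 0 -0.05 1" --pt "45 26 0 -0.1 1" --pt "70 39 0 -0.15 1" --pt "95 53 0 -0.2 1" --pt "120 67 0 -0.241 1" --pt "135.7 76.2 0 -0.241 1" --pt "135.7 76.2 -20 -0.241 1" --pt "135.7 76.2 -35 -0.241 1" --pt "135.7 76.2 -48 -0.241 1" --pt "135.7 76.2 -56 -0.241 1"

```text
clock: 25.07
position: [0.5937, -0.001, 0.0657]
tool_rot: [-3.138, 0.001, 1.489]
force: [0.1, 0.2, -2.1]
grip_width: 0.0071
```

Call:
servo_tool --pt "0 0 0 0 1" --pt "0 0 0 0 1" --pt "0 0 0 0 1" --pt "0 0 0 0 1" --pt "0 0 0 0 1" --pt "0 0 0 0 1" --pt "0 0 0 0 1" --pt "0 0 0 0 1" --pt "0 0 0 0 1" --pt "0 0 0 0 1"

```text
clock: 25.9
position: [0.5951, -0.0007, 0.0686]
tool_rot: [3.142, -0.0, 1.49]
force: [-0.6, 0.4, -1.5]
grip_width: 0.0066
```

```bash
python3 - <<'E'
from h import *
s=st()
c,im=shot('wrist','w16');crop('w16','w16z',150,120,350,270,4)
crop('w16','w16f',0,0,512,384,1.5)
E
```

```text
t 25.9 p [595.1  -0.7  68.6] rpy [ 3.142 -0.     1.49 ] F [-0.6  0.4 -1.5] g 6.6
```

View pics/w16z.png

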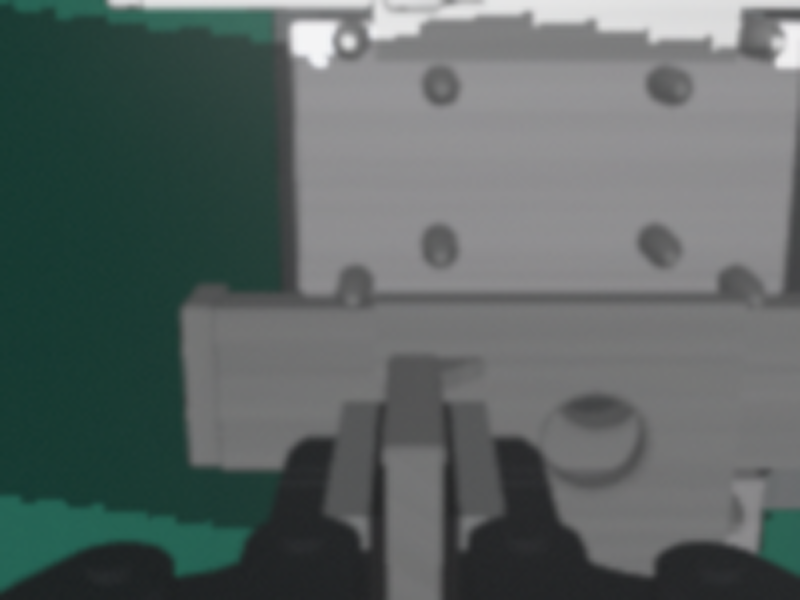

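View pics/w16f.png

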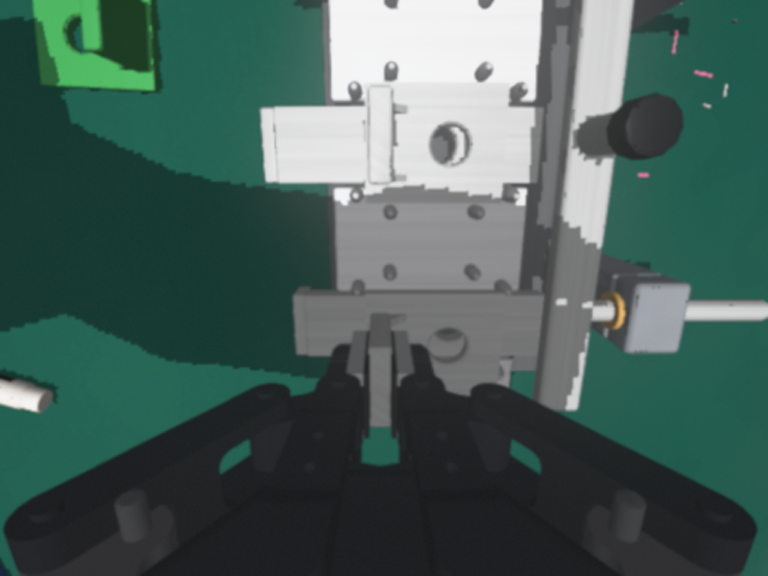

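Call:
servo_tool --pt "0 0.5 0 0 1" --pt "0 0.5 -3 0 1" --pt "0 0.5 -5 0 1" --pt "0 0.5 -7 0 1" --pt "0 0.5 -9 0 1" --pt "0 0.5 -11 0 1" --pt "0 0.5 -12 0 1" --pt "0 0.5 -13 0 1" --pt "0 0.5 -14 0 1" --pt "0 0.5 -15 0 1"

```text
clock: 26.78
position: [0.5951, -0.0003, 0.0535]
tool_rot: [3.141, 0.0, 1.49]
force: [-0.1, 0.1, -1.3]
grip_width: 0.0065
```

```bash
python3 - <<'E'
from h import *
s=st()
c,im=shot('wrist','w17');crop('w17','w17z',150,120,350,270,4)
E
```

```text
t 26.78 p [ 5.951e+02 -3.000e-01  5.350e+01] rpy [3.141 0.    1.49 ] F [-0.1  0.1 -1.3] g 6.5
```

View pics/w17z.png

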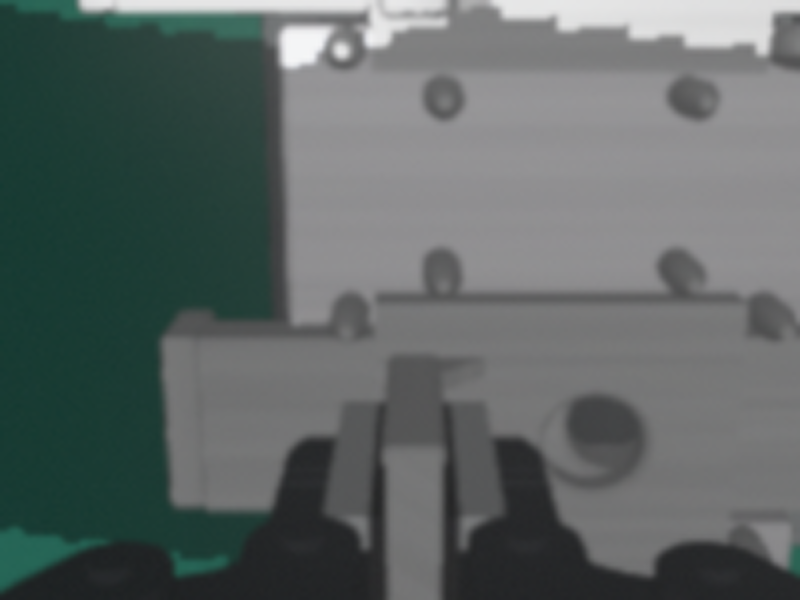

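Call:
servo_tool --pt "0 0 0 0 -0.2" --pt "0 0 0 0 -0.2" --pt "0 0 0 0 -0.2" --pt "0 0 0 0 -0.2" --pt "0 0 15 0 -0.2" --pt "0 0 50 0 -0.2" --pt "0 0 90 0.05 -0.2" --pt "-15 -25 120 0.17 -0.2" --pt "-30 -55 140 0.29 -0.2" --pt "-45 -85 147 0.41 -0.2"

```text
clock: 27.67
position: [0.5506, -0.0861, 0.2037]
tool_rot: [3.138, 0.002, 1.907]
force: [1.2, -1.2, 0.7]
grip_width: 0.0512
```

Call:
servo_tool --pt "-15 -25 0 0.12 -0.2" --pt "-28 -50 0 0.24 -0.2" --pt "-42 -75 0 0.36 -0.2" --pt "-56 -100 0 0.48 -0.2" --pt "-70 -125 0 0.6 -0.2" --pt "-80 -150 0 0.72 -0.2" --pt "-90 -175 0 0.84 -0.2" --pt "-95 -195 0 0.96 -0.2" --pt "-100 -205 0 1.08 -0.2" --pt "-100 -205 0 1.16 -0.2"

```text
clock: 28.5
position: [0.4486, -0.2931, 0.2007]
tool_rot: [-3.141, -0.0, 3.063]
force: [-1.3, 0.1, 0.8]
grip_width: 0.0511
```

Call:
servo_tool --pt "0 0 0 0 -0.2" --pt "0 0 0 0 -0.2" --pt "0 0 0 0 -0.2" --pt "0 0 0 0 -0.2" --pt "0 0 0 0 -0.2" --pt "0 0 0 0 -0.2" --pt "0 0 0 0 -0.2" --pt "0 0 0 0 -0.2" --pt "0 0 0 0 -0.2" --pt "0 0 0 0 -0.2"

```text
clock: 29.33
position: [0.4501, -0.2903, 0.2005]
tool_rot: [-3.142, -0.0, 3.06]
force: [-0.3, -0.2, 1.0]
grip_width: 0.0514
```

```bash
python3 - <<'E'
from h import *
s=st();print(s['qpos'])
c,im=shot('wrist','w18');crop('w18','w18z',0,0,512,384,1.5)
E
```

```text
t 29.33 p [ 450.1 -290.3  200.5] rpy [-3.142 -0.     3.06 ] F [-0.3 -0.2  1. ] g 51.4
[ 0.40736706  0.41876893  0.07265123  1.87193603 -0.03916187  0.85223021
  1.98836593]
```

View pics/w18z.png

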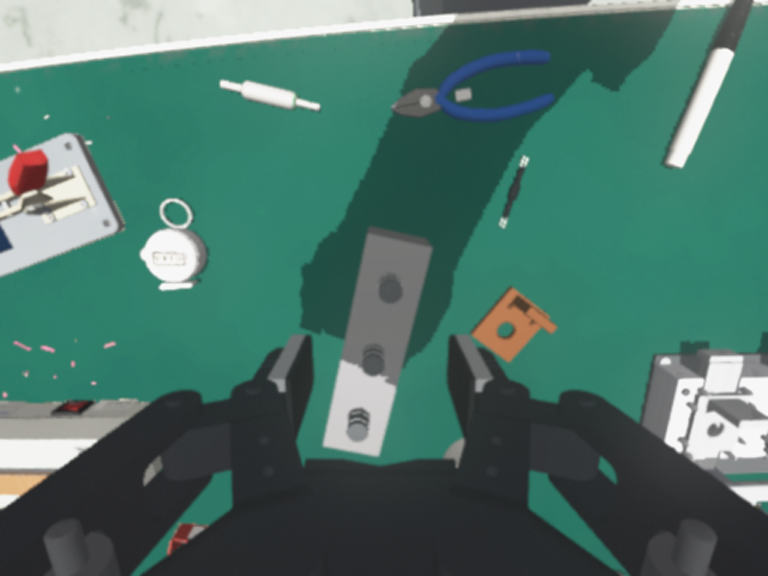

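```bash
python3 - <<'E'
from h import *
crop('w18','w18a',210,150,300,310,5)
E
```

```text
(no output)
```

View pics/w18a.png

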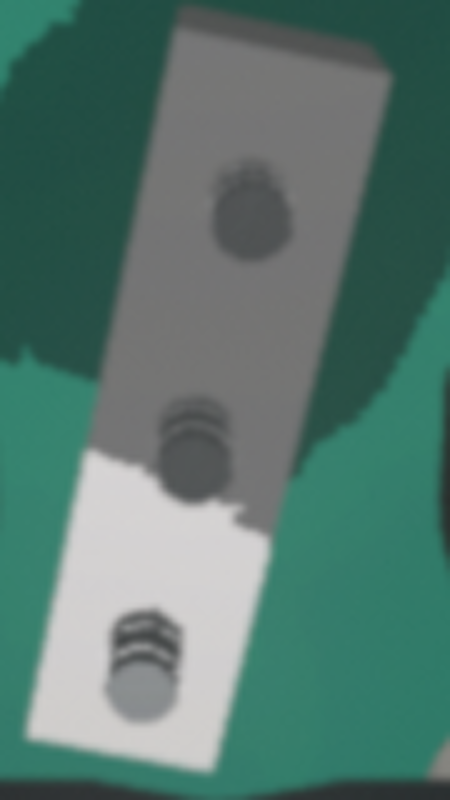

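```bash
python3 - <<'E'
from h import *
c,im=load('w18')
p=plane(c,np.array([(252,220),(194,465),(142,688)])/5+[210,150]-.4,.068)[:,:2]*1000
print(p.round(1),np.diff(p,axis=0),np.linalg.norm(np.diff(p,axis=0),axis=1))
E
```

```text
[[ 462.5 -284.3]
 [ 518.9 -301.6]
 [ 576.2 -319. ]] [[ 56.43925773 -17.36639619]
 [ 57.2546331  -17.40413672]] [59.05066917 59.84143202]
```

Call:
servo_tool --pt "6 3 -20 0 -0.2" --pt "11.9 6 -55 0 -0.2" --pt "11.9 6 -90 0 -0.2" --pt "11.9 6 -115 0 -0.2" --pt "11.9 6 -130 0 -0.2" --pt "11.9 6 -142 0 -0.2" --pt "11.9 6 -148 0 -0.2" --pt "11.9 6 -148 0 -0.2" --pt "11.9 6 -148 0 -0.2" --pt "11.9 6 -148 0 -0.2"

```text
clock: 30.22
position: [0.4625, -0.2846, 0.0536]
tool_rot: [-3.141, 0.001, 3.06]
force: [-0.2, 0.3, 0.7]
grip_width: 0.0514
```

```bash
python3 - <<'E'
from h import *
s=st()
c,im=shot('wrist','w19');crop('w19','w19z',0,0,512,384,1.5)
p=s['position']
print(proj(c,[[p[0],p[1],.068]])*1.5)
E
```

```text
t 30.22 p [ 462.5 -284.6   53.6] rpy [-3.141e+00  1.000e-03  3.060e+00] F [-0.2  0.3  0.7] g 51.4
[[380.81411205 372.59079094]]
```

View pics/w19z.png

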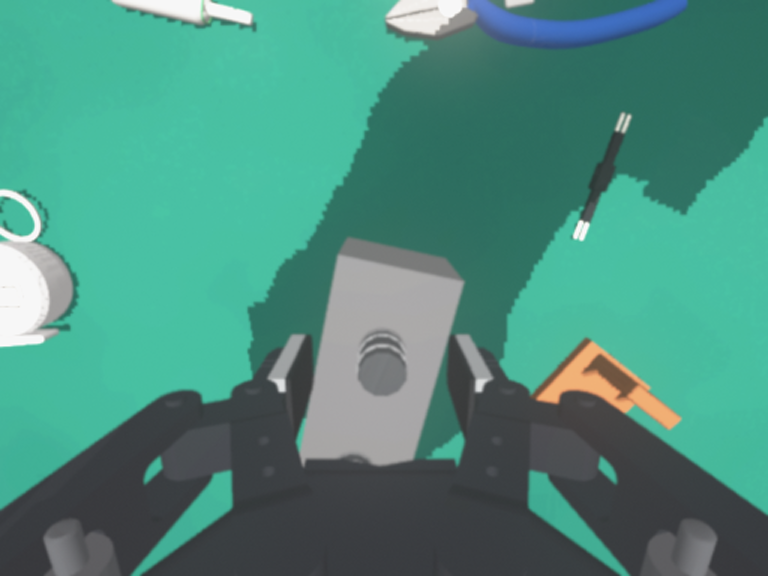

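Call:
servo_tool --pt "0 0 0 0 1" --pt "0 0 0 0 1" --pt "0 0 0 0 1" --pt "0 0 0 0 1" --pt "0 0 0 0 1" --pt "0 0 20 0 1" --pt "0 0 50 0 1" --pt "0 0 80 0 1" --pt "0 0 100 0 1" --pt "0 0 110 0 1" --squeeze 70

```text
clock: 31.1
position: [0.4627, -0.2847, 0.1652]
tool_rot: [-3.14, 0.003, 3.06]
force: [-0.6, 0.2, -0.8]
grip_width: 0.015
```

```bash
python3 - <<'E'
from h import *
s=st()
c,im=shot('wrist','w20');crop('w20','w20z',0,0,512,384,1.5)
E
```

```text
t 31.1 p [ 462.7 -284.7  165.2] rpy [-3.14e+00  3.00e-03  3.06e+00] F [-0.6  0.2 -0.8] g 15.0
```

View pics/w20z.png

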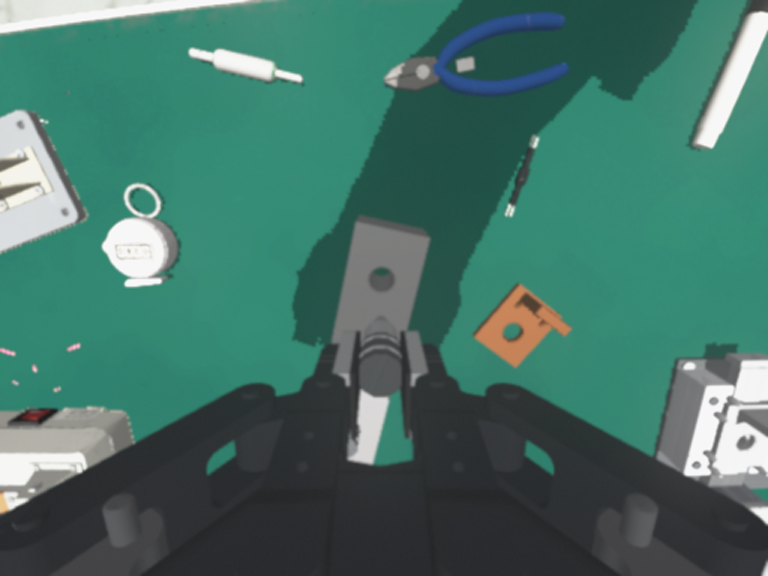

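Call:
servo_tool --pt "16 28 0 0 1" --pt "34 60 0 0 1" --pt "52 92 0 0 1" --pt "70 124 0 0 1" --pt "88 156 0 0 1" --pt "106 188 0 0 1" --pt "124 220 0 0 1" --pt "142 252 0 0 1" --pt "155 272 0 0 1" --pt "160.1 282 0 0 1"

```text
clock: 31.98
position: [0.6229, 0.0018, 0.1609]
tool_rot: [3.14, -0.001, 3.064]
force: [-1.2, 0.2, -1.9]
grip_width: 0.0151
```

Call:
servo_tool --pt "0 0 -20 0 1" --pt "0 0 -40 0 1" --pt "0 0 -55 0 1" --pt "0 0 -60 0 1" --pt "0 0 -60 0 1" --pt "0 0 -60 0 1" --pt "0 0 -60 0 1" --pt "0 0 -60 0 1" --pt "0 0 -60 0 1" --pt "0 0 -60 0 1"

```text
clock: 32.82
position: [0.6223, -0.0023, 0.1031]
tool_rot: [3.141, 0.001, 3.06]
force: [-0.4, 0.3, -0.5]
grip_width: 0.015
```

```bash
python3 - <<'E'
from h import *
s=st()
c,im=shot('wrist','w21');crop('w21','w21z',0,0,512,384,1.5);crop('w21','w21a',170,150,350,285,4.4)
E
```

```text
t 32.82 p [622.3  -2.3 103.1] rpy [3.141e+00 1.000e-03 3.060e+00] F [-0.4  0.3 -0.5] g 15.0
```

View pics/w21z.png

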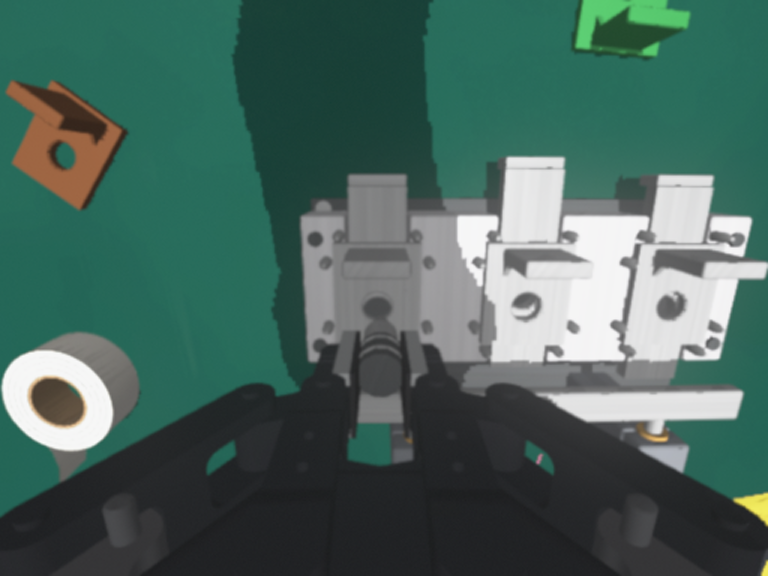

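View pics/w21a.png

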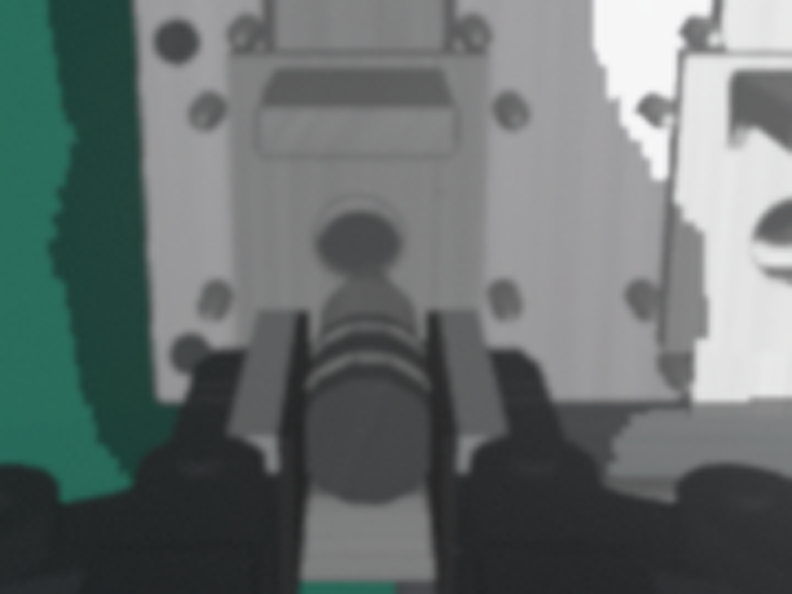

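```bash
python3 - <<'E'
from h import *
c,im=load('w21')
def P(l,z): return plane(c,np.array(l,float)/4.4+[170,150]-.39,z)[:,:2]*1000
hz=.1031-.0065+.022
print('head top L,R,bot,',P([(307,430),(432,430),(368,503)],hz).round(1).tolist())
print('hole L,R,top',P([(313,235),(405,235),(359,197)],.044).round(1).tolist())
for Y,n in((47.7,1),(127.5,2),(207.3,3)):
    p=[.6190+.0809*Y/1000,-.0502+.9967*Y/1000,.044]
    p=[.9967*.621+.0809*Y/1000,-.0809*.621+.9967*Y/1000,.044]
    print(n,p,((proj(c,[p])[0]-[170,150]+.39)*4.4).round(0),(proj(c,[p])[0]*1.5).round(0))
E
```

```text
head top L,R,bot, [[620.5, -9.8], [621.7, 5.0], [630.9, -3.4]]
hole L,R,top [[620.2, -12.4], [621.5, 4.2], [613.7, -3.5]]
1 [0.62280963, -0.0026963099999999934, 0.044] [368. 245.] [380. 308.]
2 [0.62926545, 0.07684035, 0.044] [807. 244.] [529. 308.]
3 [0.63572127, 0.15637701, 0.044] [1233.  243.] [675. 307.]
```

Call:
servo_tool --pt "0 -1 -4 0 1" --pt "0 -1 -8 0 1" --pt "0 -1 -12 0 1" --pt "0 -1 -12 0 1" --pt "0 -1 -12 0 1" --pt "0 -1 -12 0 1" --pt "0 -1 -12 0 1" --pt "0 -1 -12 0 1" --pt "0 -1 -12 0 1" --pt "0 -1 -12 0 1"

```text
clock: 33.7
position: [0.6221, -0.0033, 0.0906]
tool_rot: [-3.142, 0.0, 3.06]
force: [-0.5, 0.3, -0.6]
grip_width: 0.0149
```

```bash
python3 - <<'E'
from h import *
s=st()
c,im=shot('wrist','w22');crop('w22','w22a',190,170,320,285,6)
E
```

```text
t 33.7 p [622.1  -3.3  90.6] rpy [-3.142  0.     3.06 ] F [-0.5  0.3 -0.6] g 14.9
```

View pics/w22a.png

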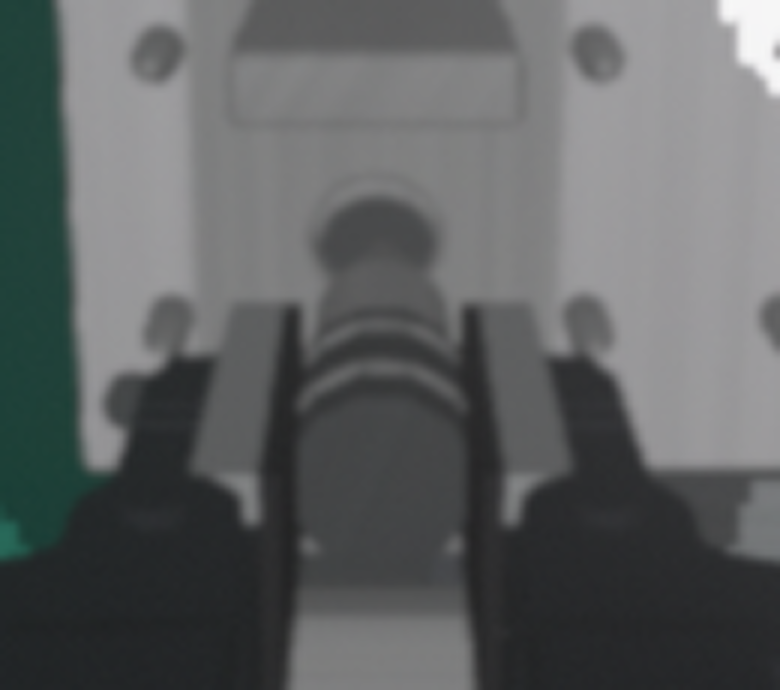

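```bash
python3 - <<'E'
from h import *
c,im=load('w22')
def P(l,z): return plane(c,np.array(l,float)/6+[190,170]-.41,z)[:,:2]*1000
print('hole L,R,top',P([(309,235),(438,235),(373,173)],.044).round(1).tolist())
print('head L,R', P([(297,460),(467,460)],.0906-.0065+.022))
print('side pins tips',P([(152,65),(604,65),(172,345),(594,345)],.05).round(1).tolist())
print('side pins base',P([(165,35),(588,35),(165,308),(580,308)],.038).round(1).tolist())
print(proj(c,[[.6221,-.0033,.044]])*6-np.array([190,170])*6)
E
```

```text
hole L,R,top [[620.5, -12.6], [621.8, 3.5], [613.1, -4.0]]
head L,R [[619.7299901  -10.88574398]
 [620.93545459   3.90084352]]
side pins tips [[595.9, -28.6], [600.2, 24.4], [631.3, -30.3], [635.6, 21.6]]
side pins base [[594.9, -28.5], [599.2, 24.0], [631.1, -32.7], [635.5, 21.3]]
[[381.81396748 238.99302371]]
```

Call:
servo_tool --pt "-0.4 -0.7 -3 0 1" --pt "-0.4 -0.7 -6 0 1" --pt "-0.4 -0.7 -9 0 1" --pt "-0.4 -0.7 -11 0 1" --pt "-0.4 -0.7 -13 0 1" --pt "-0.4 -0.7 -15 0 1" --pt "-0.4 -0.7 -17 0 1" --pt "-0.4 -0.7 -18 0 1" --pt "-0.4 -0.7 -19 0 1" --pt "-0.4 -0.7 -20 0 1"

```text
clock: 34.58
position: [0.6218, -0.004, 0.0706]
tool_rot: [-3.142, 0.0, 3.06]
force: [-0.1, -0.8, -0.8]
grip_width: 0.0149
```

Call:
servo_tool --pt "0 0 -1 0 1" --pt "0 0 -2 0 1" --pt "0 0 -3 0 1" --pt "0 0 -4 0 1" --pt "0 0 -4 0 1" --pt "0 0 -4 0 1" --pt "0 0 -4 0 1" --pt "0 0 -4 0 1" --pt "0 0 -4 0 1" --pt "0 0 -4 0 1"

```text
clock: 35.42
position: [0.6217, -0.0039, 0.0666]
tool_rot: [3.142, 0.0, 3.06]
force: [3.5, -1.2, -0.3]
grip_width: 0.0152
```

```bash
python3 - <<'E'
from h import *
s=st()
c,im=shot('wrist','w23');crop('w23','w23a',190,170,320,285,6)
E
```

```text
t 35.42 p [621.7  -3.9  66.6] rpy [3.142 0.    3.06 ] F [ 3.5 -1.2 -0.3] g 15.2
```

View pics/w23a.png

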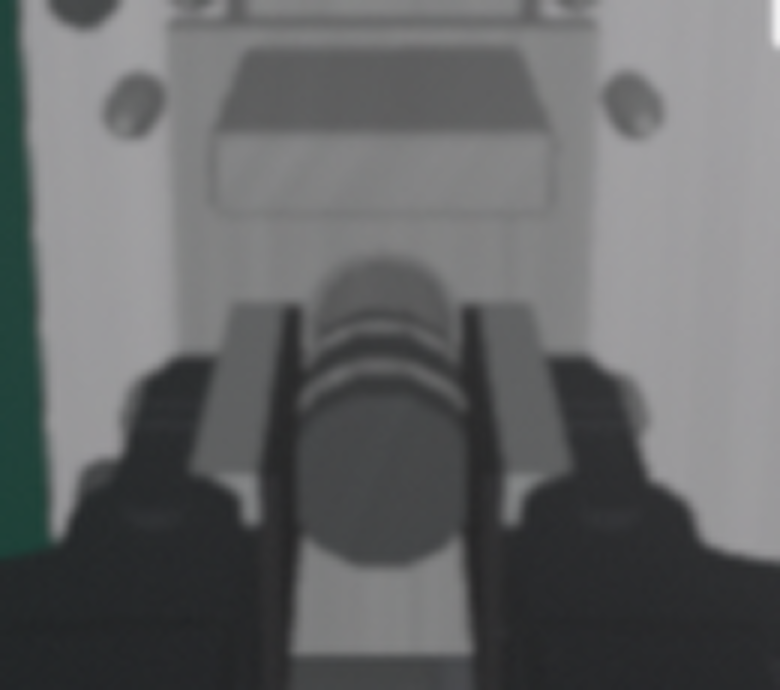

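Call:
servo_tool --pt "0 0 -1 0 1" --pt "0 0 -2 0 1" --pt "0 0 -3 0 1" --pt "0 0 -4 0 1" --pt "0 0 -5 0 1" --pt "0 0 -6 0 1" --pt "0 0 -7 0 1" --pt "0 0 -8 0 1" --pt "0 0 -8 0 1" --pt "0 0 -8 0 1"

```text
clock: 36.3
position: [0.6214, -0.0039, 0.0583]
tool_rot: [-3.142, -0.001, 3.06]
force: [3.5, 0.5, -2.4]
grip_width: 0.0148
```

Call:
servo_tool --pt "0 0 -1 0 1" --pt "0 0 -2 0 1" --pt "0 0 -3 0 1" --pt "0 0 -4 0 1" --pt "0 0 -5 0 1" --pt "0 0 -6 0 1" --pt "0 0 -7 0 1" --pt "0 0 -8 0 1" --pt "0 0 -8 0 1" --pt "0 0 -8 0 1"

```text
clock: 37.13
position: [0.6219, -0.004, 0.0511]
tool_rot: [3.141, 0.001, 3.06]
force: [0.8, 0.1, 11.2]
grip_width: 0.0145
```

```bash
python3 - <<'E'
from h import *
s=st()
c,im=shot('wrist','w24');crop('w24','w24a',190,170,320,285,6)
E
```

```text
t 37.13 p [621.9  -4.   51.1] rpy [3.141e+00 1.000e-03 3.060e+00] F [ 0.8  0.1 11.2] g 14.5
```

View pics/w24a.png

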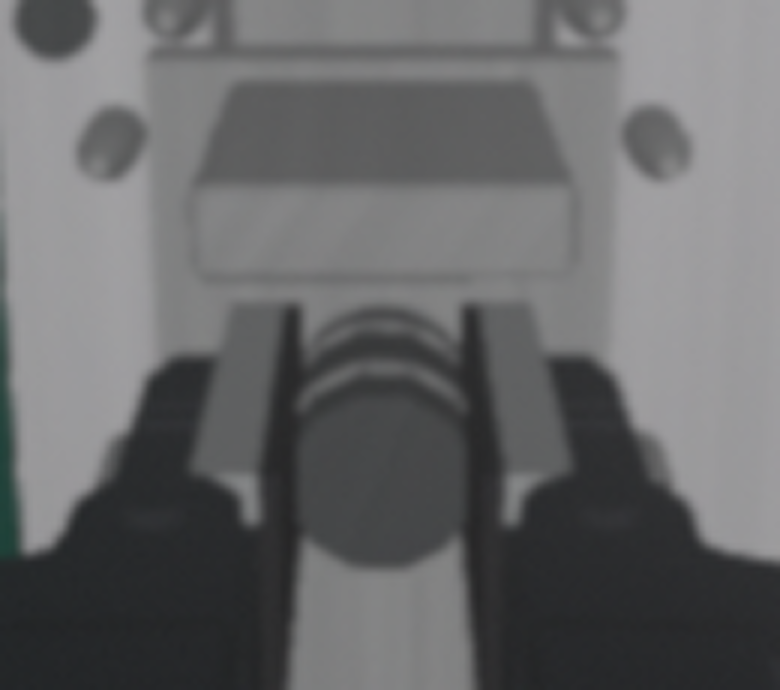

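Call:
servo_tool --pt "0 0 -0.5 0 1" --pt "0 0 -1 0 1" --pt "0 0 -1 0 1" --pt "0 0 0 0 1" --pt "0 0 0 0 0.35" --pt "0 0 0 0 0.35" --pt "0 0 0 0 0.35" --pt "0 0 10 0 0.35" --pt "0 0 40 0 0.35" --pt "0 0 70 0 0.35"

```text
clock: 38.02
position: [0.6207, -0.0041, 0.1209]
tool_rot: [-3.141, -0.003, 3.06]
force: [0.1, 0.4, -0.4]
grip_width: 0.028
```

```bash
python3 - <<'E'
from h import *
s=st()
c,im=shot('wrist','w25');crop('w25','w25z',0,0,512,384,1.5)
E
```

```text
t 38.02 p [620.7  -4.1 120.9] rpy [-3.141e+00 -3.000e-03  3.060e+00] F [ 0.1  0.4 -0.4] g 28.0
```

View pics/w25z.png

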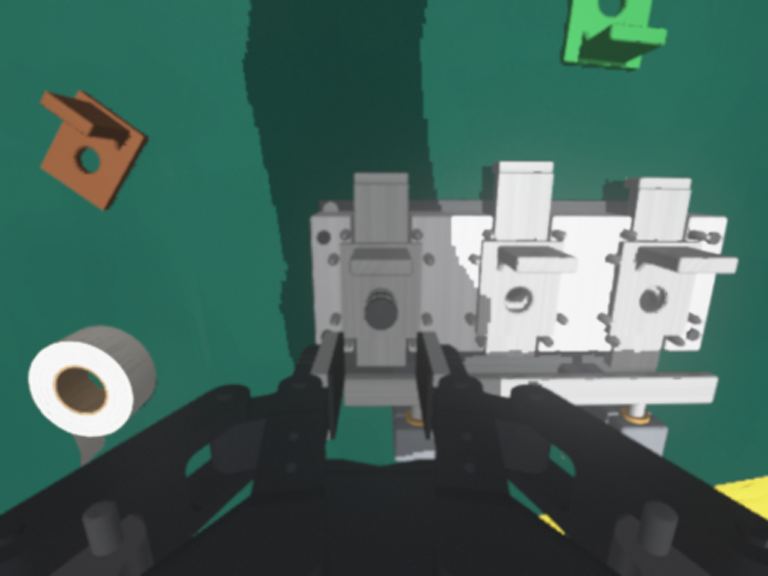

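Call:
servo_tool --pt "0 0 35 0 0" --pt "-10 -28 40 0 0" --pt "-22 -65 40 0 0" --pt "-35 -103 40 0 0" --pt "-48 -141 40 0 -0.2" --pt "-61 -179 40 0 -0.2" --pt "-74 -217 40 0 -0.2" --pt "-87 -255 40 0 -0.2" --pt "-98 -285 20 0 -0.2" --pt "-103 -297.6 0 0 -0.2"

```text
clock: 38.9
position: [0.5168, -0.307, 0.1215]
tool_rot: [-3.139, 0.002, 3.055]
force: [-0.1, -0.8, -0.7]
grip_width: 0.0515
```

Call:
servo_tool --pt "0 0 -20 0 -0.2" --pt "0 0 -40 0 -0.2" --pt "0 0 -55 0 -0.2" --pt "0 0 -64 0 -0.2" --pt "0 0 -68 0 -0.2" --pt "0 0 -68 0 -0.2" --pt "0 0 -68 0 -0.2" --pt "0 0 -68 0 -0.2" --pt "0 0 -68 0 -0.2" --pt "0 0 -68 0 -0.2"

```text
clock: 39.73
position: [0.519, -0.3017, 0.0532]
tool_rot: [-3.141, 0.001, 3.06]
force: [0.4, -0.3, 1.1]
grip_width: 0.0512
```

```bash
python3 - <<'E'
from h import *
s=st()
c,im=shot('wrist','w26');crop('w26','w26z',0,0,512,384,1.5)
p=s['position']
print(proj(c,[[p[0],p[1],.068]])*1.5)
E
```

```text
t 39.73 p [ 519.  -301.7   53.2] rpy [-3.141e+00  1.000e-03  3.060e+00] F [ 0.4 -0.3  1.1] g 51.2
[[380.91505993 373.05615734]]
```

View pics/w26z.png

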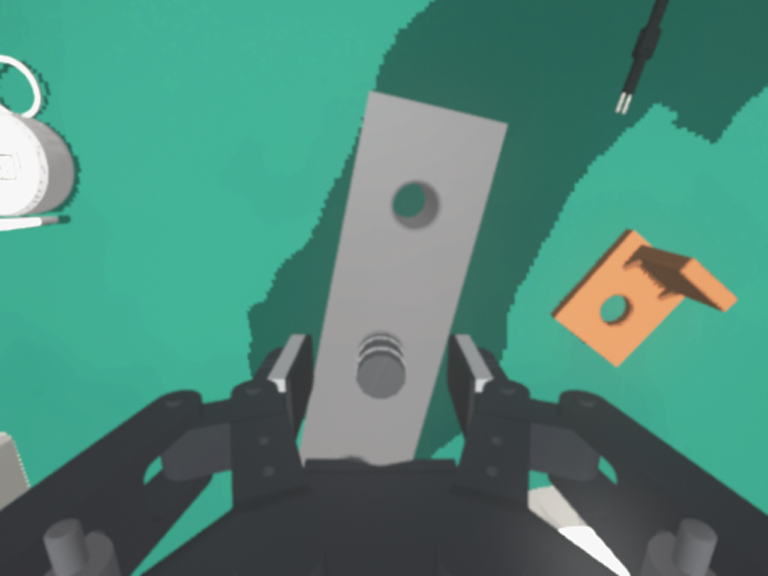

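Call:
servo_tool --pt "0 0 0 0 1" --pt "0 0 0 0 1" --pt "0 0 0 0 1" --pt "0 0 0 0 1" --pt "0 0 0 0 1" --pt "0 0 20 0 1" --pt "0 0 50 0 1" --pt "0 0 80 0 1" --pt "0 0 100 0 1" --pt "0 0 110 0 1"

```text
clock: 40.62
position: [0.5194, -0.302, 0.1652]
tool_rot: [-3.141, 0.003, 3.06]
force: [0.5, -0.4, -0.3]
grip_width: 0.0146
```

Call:
servo_tool --pt "10 36 0 0 1" --pt "21 75 0 0 1" --pt "32 114 0 0 1" --pt "43 153 0 0 1" --pt "54 192 0 0 1" --pt "65 231 0 0 1" --pt "76 270 0 0 1" --pt "88 309 0 0 1" --pt "99 345 0 0 1" --pt "109.4 376 0 0 1"

```text
clock: 41.45
position: [0.6279, 0.0776, 0.1617]
tool_rot: [3.141, -0.001, 3.061]
force: [0.8, 0.2, 0.3]
grip_width: 0.0148
```

Call:
servo_tool --pt "0 1.4 0 0 1" --pt "0 1.4 0 0 1" --pt "0 1.4 -20 0 1" --pt "0 1.4 -40 0 1" --pt "0 1.4 -60 0 1" --pt "0 1.4 -70 0 1" --pt "0 1.4 -72 0 1" --pt "0 1.4 -72 0 1" --pt "0 1.4 -72 0 1" --pt "0 1.4 -72 0 1"

```text
clock: 42.28
position: [0.6287, 0.0757, 0.0917]
tool_rot: [3.141, 0.002, 3.059]
force: [0.2, 0.6, -0.4]
grip_width: 0.0148
```

```bash
python3 - <<'E'
from h import *
s=st()
c,im=shot('wrist','w27');crop('w27','w27a',190,170,320,285,6)
E
```

```text
t 42.28 p [628.7  75.7  91.7] rpy [3.141e+00 2.000e-03 3.059e+00] F [ 0.2  0.6 -0.4] g 14.8
```

View pics/w27a.png

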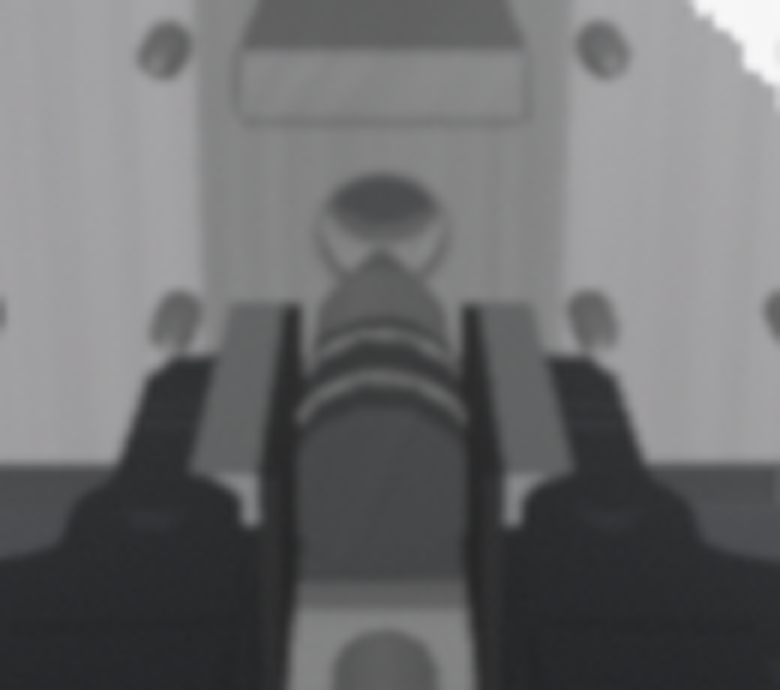

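```bash
python3 - <<'E'
from h import *
c,im=load('w27')
def P(l,z): return plane(c,np.array(l,float)/6+[190,170]-.41,z)[:,:2]*1000
print('hole L,R,top,bot',P([(315,230),(450,230),(383,172),(383,292)],.044).round(1).tolist())
print('tip',P([(380,248)],.047))
print('tongue hole bottom edge', P([(383,238)],.037))
print(proj(c,[[.6287,.0757,.047]])*6-np.array([190,170])*6)
E
```

```text
hole L,R,top,bot [[626.8, 67.1], [628.2, 84.0], [620.0, 76.2], [635.8, 74.9]]
tip [[628.81845958  75.0950482 ]]
tongue hole bottom edge [[631.05534814  75.30315345]]
[[382.33181743 244.26366466]]
```

Call:
servo_tool --pt "-2.5 -0.2 -1 0 1" --pt "-2.5 -0.2 -4 0 1" --pt "-2.5 -0.2 -7 0 1" --pt "-2.5 -0.2 -10 0 1" --pt "-2.2 -0.2 -12 0 1" --pt "-1.6 -0.2 -14 0 1" --pt "-1 -0.2 -16 0 1" --pt "-0.6 -0.2 -18 0 1" --pt "-0.6 -0.2 -20 0 1" --pt "-0.6 -0.2 -22 0 1"

```text
clock: 43.17
position: [0.6272, 0.0757, 0.0683]
tool_rot: [-3.142, -0.001, 3.06]
force: [-3.3, 0.2, 2.6]
grip_width: 0.0151
```

Call:
servo_tool --pt "0 0 -1 0 1" --pt "0 0 -2 0 1" --pt "0 0 -3 0 1" --pt "0 0 -4 0 1" --pt "0 0 -5 0 1" --pt "0 0 -6 0 1" --pt "0 0 -6 0 1" --pt "0 0 -6 0 1" --pt "0 0 -6 0 1" --pt "0 0 -6 0 1"

```text
clock: 44.0
position: [0.6274, 0.0756, 0.0624]
tool_rot: [-3.142, -0.0, 3.06]
force: [-3.1, 0.8, -0.7]
grip_width: 0.0148
```

Call:
servo_tool --pt "0 0 -2 0 1" --pt "0 0 -4 0 1" --pt "0 0 -6 0 1" --pt "0 0 -8 0 1" --pt "0 0 -9 0 1" --pt "0 0 -10 0 1" --pt "0 0 -11 0 1" --pt "0 0 -12 0 1" --pt "0 0 -12 0 1" --pt "0 0 -12 0 1"

```text
clock: 44.83
position: [0.6275, 0.0757, 0.0508]
tool_rot: [3.142, 0.0, 3.06]
force: [-5.1, 2.6, 6.9]
grip_width: 0.0151
```

```bash
python3 - <<'E'
from h import *
s=st()
c,im=shot('wrist','w28');crop('w28','w28a',190,170,320,285,6)
E
```

```text
t 44.83 p [627.5  75.7  50.8] rpy [3.142 0.    3.06 ] F [-5.1  2.6  6.9] g 15.1
```

View pics/w28a.png

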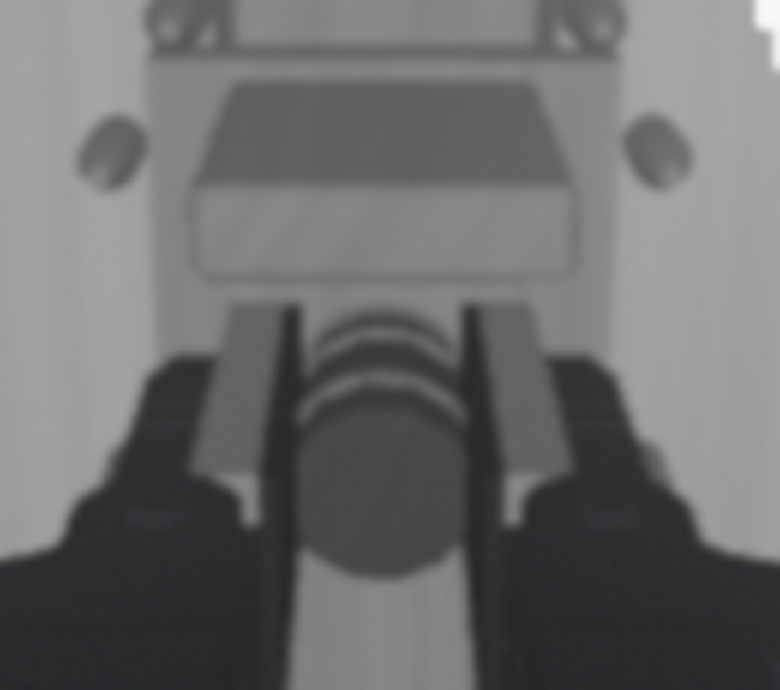

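Call:
servo_tool --pt "0 0 -1 0 1" --pt "0 0 -1.5 0 1" --pt "0 0 -1.5 0 1" --pt "0 0 -0.3 0 1" --pt "0 0 0 0 0.35" --pt "0 0 0 0 0.35" --pt "0 0 0 0 0.35" --pt "0 0 10 0 0.35" --pt "0 0 40 0 0.35" --pt "0 0 70 0 0.35"

```text
clock: 45.72
position: [0.6268, 0.0753, 0.121]
tool_rot: [-3.141, -0.002, 3.06]
force: [0.8, 0.8, 0.9]
grip_width: 0.0277
```

```bash
python3 - <<'E'
from h import *
s=st()
c,im=shot('wrist','w29');crop('w29','w29z',0,0,512,384,1.5)
E
```

```text
t 45.72 p [626.8  75.3 121. ] rpy [-3.141e+00 -2.000e-03  3.060e+00] F [0.8 0.8 0.9] g 27.7
```

View pics/w29z.png

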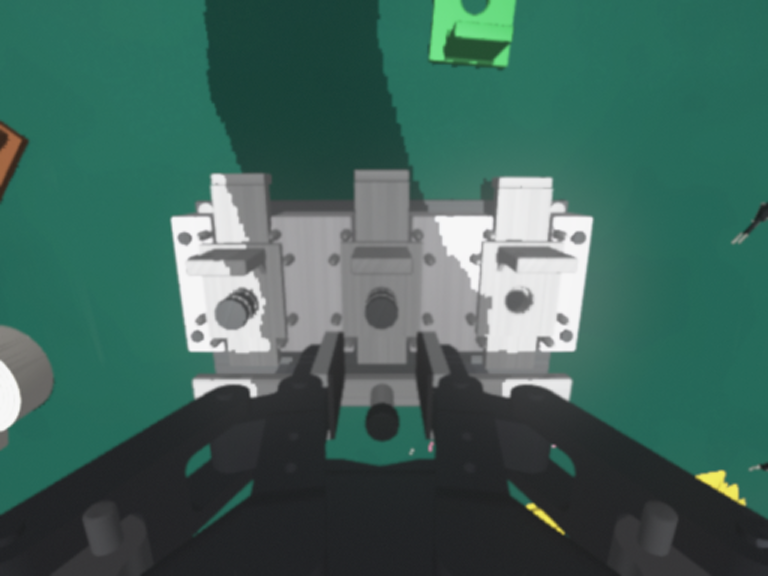

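Call:
servo_tool --pt "0 0 30 0 0" --pt "-4 -30 40 0 0" --pt "-9 -67 40 0 0" --pt "-14 -105 40 0 0" --pt "-19 -143 40 0 -0.2" --pt "-24 -181 40 0 -0.2" --pt "-29 -219 40 0 -0.2" --pt "-34 -257 40 0 -0.2" --pt "-39 -295 40 0 -0.2" --pt "-44 -333 40 0 -0.2"

```text
clock: 46.6
position: [0.583, -0.2595, 0.1613]
tool_rot: [-3.141, 0.001, 3.06]
force: [2.0, -0.7, 0.9]
grip_width: 0.051
```

Call:
servo_tool --pt "-4 -30 0 0 -0.2" --pt "-7.6 -58 -15 0 -0.2" --pt "-7.6 -61.6 -40 0 -0.2" --pt "-7.6 -61.6 -65 0 -0.2" --pt "-7.6 -61.6 -85 0 -0.2" --pt "-7.6 -61.6 -100 0 -0.2" --pt "-7.6 -61.6 -108 0 -0.2" --pt "-7.6 -61.6 -108 0 -0.2" --pt "-7.6 -61.6 -108 0 -0.2" --pt "-7.6 -61.6 -108 0 -0.2"

```text
clock: 47.43
position: [0.5765, -0.3194, 0.0538]
tool_rot: [-3.141, 0.002, 3.06]
force: [-0.1, 0.3, 0.5]
grip_width: 0.0515
```

```bash
python3 - <<'E'
from h import *
s=st()
c,im=shot('wrist','w30');crop('w30','w30z',0,0,512,384,1.5)
p=s['position']
print(proj(c,[[p[0],p[1],.068]])*1.5)
E
```

```text
t 47.43 p [ 576.5 -319.4   53.8] rpy [-3.141e+00  2.000e-03  3.060e+00] F [-0.1  0.3  0.5] g 51.5
[[380.84842935 372.19164262]]
```

View pics/w30z.png

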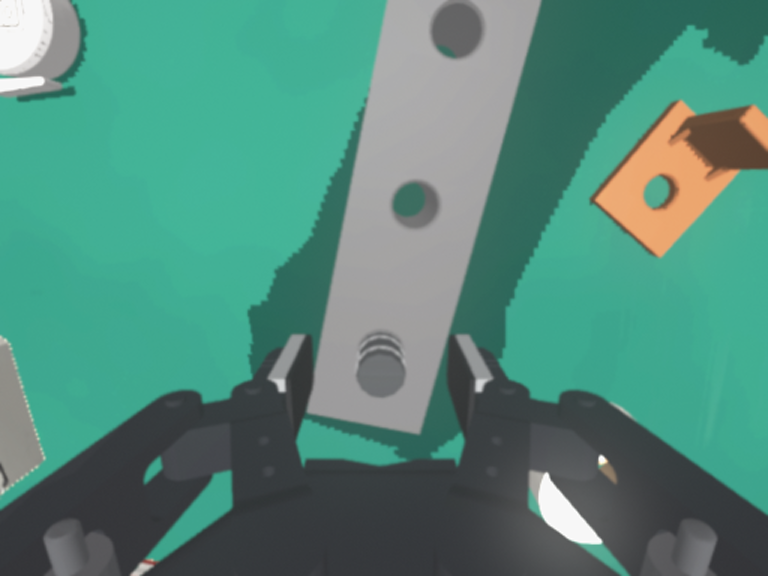

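Call:
servo_tool --pt "0 0 0 0 1" --pt "0 0 0 0 1" --pt "0 0 0 0 1" --pt "0 0 0 0 1" --pt "0 0 0 0 1" --pt "0 0 20 0 1" --pt "0 0 50 0 1" --pt "0 0 80 0 1" --pt "0 0 100 0 1" --pt "0 0 110 0 1"

```text
clock: 48.32
position: [0.5767, -0.3195, 0.1656]
tool_rot: [-3.14, 0.003, 3.06]
force: [-0.3, 0.0, -0.7]
grip_width: 0.015
```

Call:
servo_tool --pt "5 38 0 0 1" --pt "10 77 0 0 1" --pt "15 116 0 0 1" --pt "20 155 0 0 1" --pt "25 194 0 0 1" --pt "30 233 0 0 1" --pt "35 272 0 0 1" --pt "40 311 0 0 1" --pt "45 350 0 0 1" --pt "50 389 0 0 1"

```text
clock: 49.15
position: [0.6254, 0.072, 0.1619]
tool_rot: [-3.141, -0.001, 3.06]
force: [1.1, -1.0, -1.4]
grip_width: 0.0152
```

Call:
servo_tool --pt "4 38 0 0 1" --pt "7 70 0 0 1" --pt "8.4 85.4 0 0 1" --pt "8.4 85.4 -20 0 1" --pt "8.4 85.4 -40 0 1" --pt "8.4 85.4 -60 0 1" --pt "8.4 85.4 -71 0 1" --pt "8.4 85.4 -71 0 1" --pt "8.4 85.4 -71 0 1" --pt "8.4 85.4 -71 0 1"

```text
clock: 49.98
position: [0.6348, 0.1553, 0.0925]
tool_rot: [3.141, 0.001, 3.059]
force: [0.1, 0.2, -0.3]
grip_width: 0.0149
```

```bash
python3 - <<'E'
from h import *
s=st()
c,im=shot('wrist','w31');crop('w31','w31a',190,170,320,285,6)
print(proj(c,[[*s['position'][:2],.044]])*6-np.array([190,170])*6)
E
```

```text
t 49.98 p [634.8 155.3  92.5] rpy [3.141e+00 1.000e-03 3.059e+00] F [ 0.1  0.2 -0.3] g 14.9
[[381.8376048  233.61569982]]
```

View pics/w31a.png

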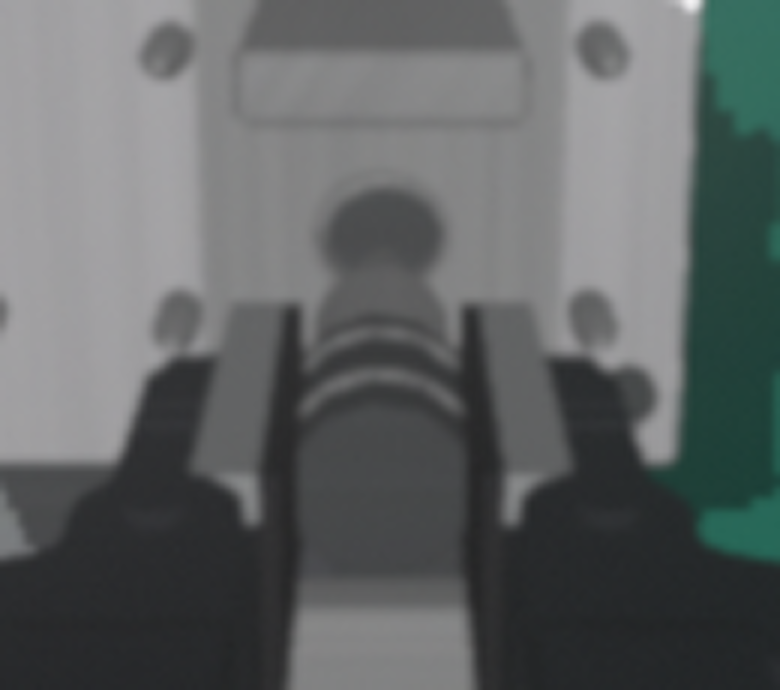

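Call:
servo_tool --pt "0.5 0 -3 0 1" --pt "0.5 0 -6 0 1" --pt "0.5 0 -9 0 1" --pt "0.5 0 -12 0 1" --pt "0.2 0 -15 0 1" --pt "0 0 -17 0 1" --pt "-0.2 0 -19 0 1" --pt "-0.2 0 -21 0 1" --pt "-0.2 0 -23 0 1" --pt "-0.2 0 -24 0 1"

```text
clock: 50.87
position: [0.634, 0.1555, 0.0673]
tool_rot: [-3.142, -0.0, 3.06]
force: [-0.2, -0.6, 2.5]
grip_width: 0.0151
```

Call:
servo_tool --pt "0 0 -1 0 1" --pt "0 0 -2 0 1" --pt "0 0 -3 0 1" --pt "0 0 -4 0 1" --pt "0 0 -5 0 1" --pt "0 0 -6 0 1" --pt "0 0 -6 0 1" --pt "0 0 -6 0 1" --pt "0 0 -6 0 1" --pt "0 0 -6 0 1"

```text
clock: 51.7
position: [0.6341, 0.1555, 0.0615]
tool_rot: [3.141, 0.0, 3.06]
force: [2.9, 1.5, 0.2]
grip_width: 0.015
```

Call:
servo_tool --pt "0 0 -2 0 1" --pt "0 0 -4 0 1" --pt "0 0 -6 0 1" --pt "0 0 -8 0 1" --pt "0 0 -9 0 1" --pt "0 0 -10 0 1" --pt "0 0 -11 0 1" --pt "0 0 -12 0 1" --pt "0 0 -12 0 1" --pt "0 0 -12 0 1"

```text
clock: 52.53
position: [0.6344, 0.1555, 0.0509]
tool_rot: [3.141, 0.001, 3.06]
force: [-4.6, -0.1, 22.7]
grip_width: 0.0148
```

Call:
servo_tool --pt "0 0 -0.5 0 1" --pt "0 0 -0.5 0 1" --pt "0 0 -0.5 0 1" --pt "0 0 0.3 0 1" --pt "0 0 0.5 0 0.35" --pt "0 0 0.5 0 0.35" --pt "0 0 0.5 0 0.35" --pt "0 0 10 0 0.35" --pt "0 0 40 0 0.35" --pt "0 0 70 0 0.35"

```text
clock: 53.37
position: [0.633, 0.1551, 0.1197]
tool_rot: [-3.14, -0.003, 3.06]
force: [-0.6, -0.5, 0.7]
grip_width: 0.0275
```

```bash
python3 - <<'E'
from h import *
s=st()
c,im=shot('wrist','w32');crop('w32','w32z',0,0,512,384,1.5)
E
```

```text
t 53.37 p [633.  155.1 119.7] rpy [-3.14e+00 -3.00e-03  3.06e+00] F [-0.6 -0.5  0.7] g 27.5
```

View pics/w32z.png

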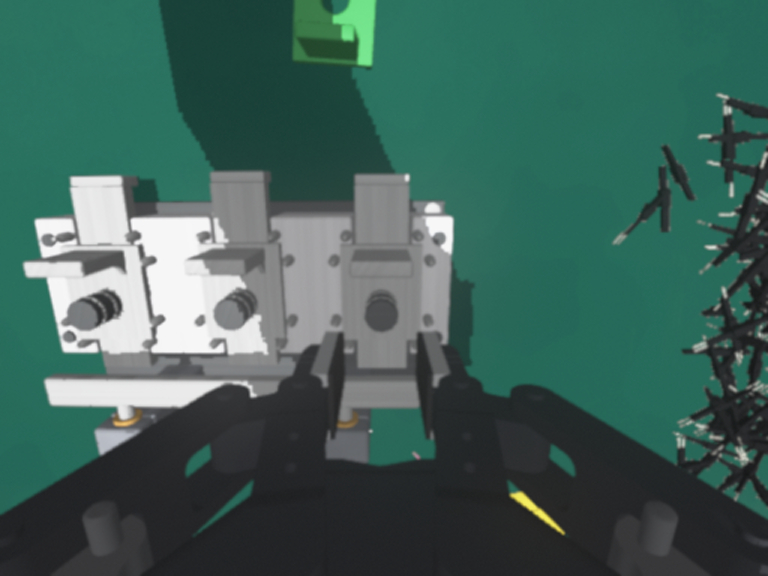

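Call:
servo_tool --pt "0 0 0 0 1" --pt "0 0 0 0 1" --pt "0 0 0 0 1" --pt "0 0 -20 0 1" --pt "0 0 -40 0 1" --pt "0 0 -48 0 1" --pt "0 0 -52 0 1" --pt "0 0 -54 0 1" --pt "0 0 -55 0 1" --pt "0 0 -55 0 1"

```text
clock: 54.25
position: [0.6337, 0.1553, 0.0658]
tool_rot: [-3.141, -0.001, 3.06]
force: [-10.4, -2.2, 19.3]
grip_width: -0.0003
```

```bash
python3 -c "
from h import *
st()"
```

```text
t 54.25 p [633.7 155.3  65.8] rpy [-3.141e+00 -1.000e-03  3.060e+00] F [-10.4  -2.2  19.3] g -0.3
```

Call:
servo_tool --pt "0 0 15 0 1" --pt "-1 -10 30 0 1" --pt "-4 -45 35 0 1" --pt "-6 -75 30 0 1" --pt "-6.5 -79.7 15 0 1" --pt "-6.5 -79.7 5 0 1" --pt "-6.5 -79.7 3 0 1" --pt "-6.5 -79.7 1 0 1" --pt "-6.5 -79.7 0 0 1" --pt "-6.5 -79.7 0 0 1"

```text
clock: 55.08
position: [0.6278, 0.0765, 0.0659]
tool_rot: [3.141, 0.001, 3.061]
force: [-5.5, -2.7, 13.6]
grip_width: 0.0003
```

Call:
servo_tool --pt "0 0 15 0 1" --pt "-1 -10 30 0 1" --pt "-4 -45 35 0 1" --pt "-6 -75 30 0 1" --pt "-6.5 -79.7 15 0 1" --pt "-6.5 -79.7 5 0 1" --pt "-6.5 -79.7 3 0 1" --pt "-6.5 -79.7 1 0 1" --pt "-6.5 -79.7 0 0 1" --pt "-6.5 -79.7 0 0 1"

```text
clock: 55.92
position: [0.6215, -0.0028, 0.0659]
tool_rot: [3.141, 0.001, 3.061]
force: [-4.7, -1.0, 12.6]
grip_width: 0.0003
```

Call:
servo_tool --pt "0 0 40 0 0.5" --pt "0 0 80 0 0" --pt "20 30 90 0 -0.2" --pt "40 60 90 0 -0.2" --pt "49 78.7 90 0 -0.2" --pt "49 78.7 85 0 -0.2" --pt "49 78.7 65 0 -0.2" --pt "49 78.7 65 0 -0.2" --pt "49 78.7 65 0 -0.2" --pt "49 78.7 65 0 -0.2"

```text
clock: 56.75
position: [0.6702, 0.075, 0.1305]
tool_rot: [3.141, 0.001, 3.06]
force: [-0.4, -0.9, 0.6]
grip_width: 0.0511
```

```bash
python3 - <<'E'
from h import *
s=st()
c,im=shot('wrist','w33');crop('w33','w33z',0,0,512,384,1.5)
print(proj(c,[[*s['position'][:2],.107]])*1.5)
E
```

```text
t 56.75 p [670.2  75.  130.5] rpy [3.141e+00 1.000e-03 3.060e+00] F [-0.4 -0.9  0.6] g 51.1
[[380.63387699 332.09614879]]
```

View pics/w33z.png

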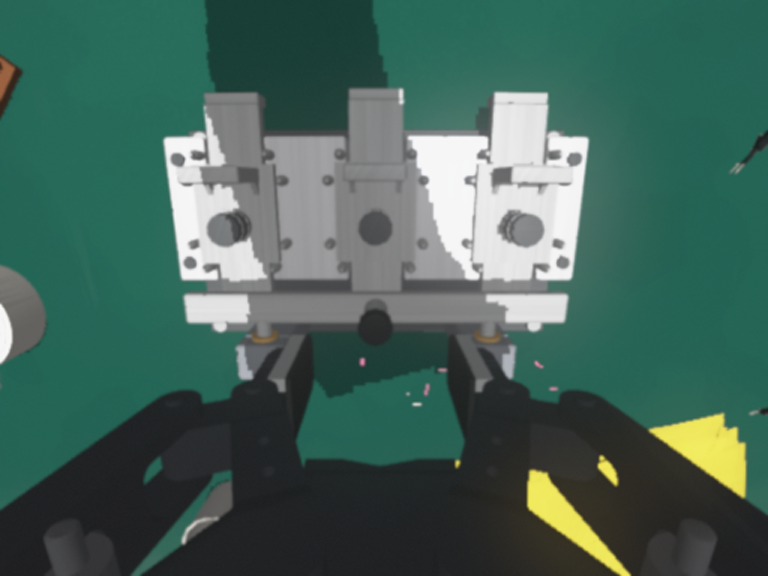

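Call:
servo_tool --pt "-1.5 -1.5 -10 0 -0.2" --pt "-1.5 -1.5 -25 0 -0.2" --pt "-1.5 -1.5 -36 0 -0.2" --pt "-1.5 -1.5 -44 0 -0.2" --pt "-1.5 -1.5 -46 0 -0.2" --pt "-1.5 -1.5 -46 0 1" --pt "-1.5 -1.5 -46 0 1" --pt "-1.5 -1.5 -46 0 1" --pt "-1.5 -1.5 -46 0 1" --pt "-1.5 -1.5 -46 0 1" --squeeze 30

```text
clock: 57.63
position: [0.6689, 0.0728, 0.0842]
tool_rot: [-3.141, 0.001, 3.059]
force: [-0.6, -3.0, 4.7]
grip_width: 0.0143
```

```bash
python3 - <<'E'
from h import *
s=st()
c,im=shot('wrist','w34');crop('w34','w34z',0,0,512,384,1.5)
E
```

```text
t 57.63 p [668.9  72.8  84.2] rpy [-3.141e+00  1.000e-03  3.059e+00] F [-0.6 -3.   4.7] g 14.3
```

View pics/w34z.png

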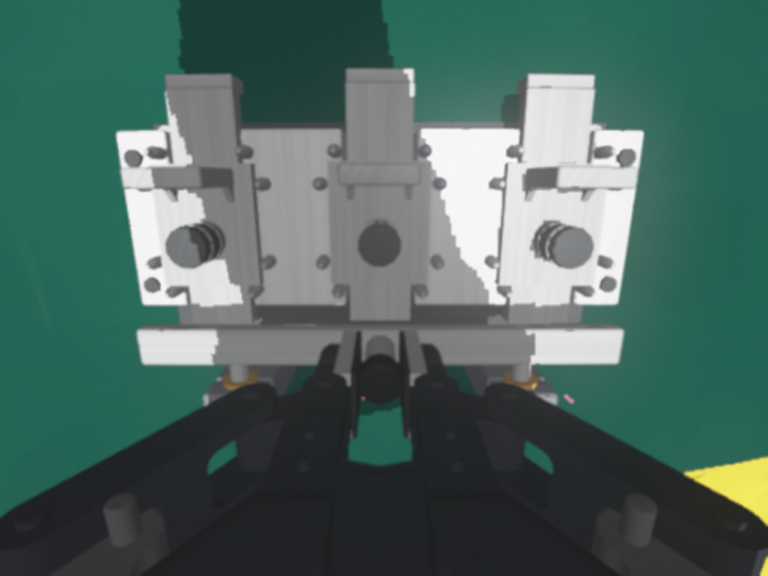

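Call:
servo_tool --pt "-4 0.3 0 0 1" --pt "-9 0.7 0 0 1" --pt "-14 1.1 0 0 1" --pt "-19 1.5 0 0 1" --pt "-24 1.9 0 0 1" --pt "-29 2.4 0 0 1" --pt "-34 2.8 0 0 1" --pt "-37 3 0 0 1" --pt "-39 3.2 0 0 1" --pt "-40 3.2 0 0 1"

```text
clock: 58.52
position: [0.6288, 0.0761, 0.0842]
tool_rot: [-3.141, 0.001, 3.059]
force: [2.5, -3.3, 5.5]
grip_width: 0.0145
```

Call:
servo_tool --pt "-1 0.1 0 0 1" --pt "-2 0.2 0 0 1" --pt "-2.5 0.2 0 0 1" --pt "-3 0.2 0 0 1" --pt "-3.5 0.3 0 0 1" --pt "-3.5 0.3 0 0 1" --pt "-3.5 0.3 0 0 1" --pt "-3.5 0.3 0 0 1" --pt "-3.5 0.3 0 0 1" --pt "-3.5 0.3 0 0 1"

```text
clock: 59.35
position: [0.6282, 0.0761, 0.0843]
tool_rot: [3.141, 0.007, 3.059]
force: [20.8, -5.3, -8.4]
grip_width: 0.014
```

```bash
python3 - <<'E'
from h import *
s=st()
c,im=shot('wrist','w35');crop('w35','w35z',0,0,512,384,1.5)
E
```

```text
t 59.35 p [628.2  76.1  84.3] rpy [3.141 0.007 3.059] F [20.8 -5.3 -8.4] g 14.0
```

View pics/w35z.png

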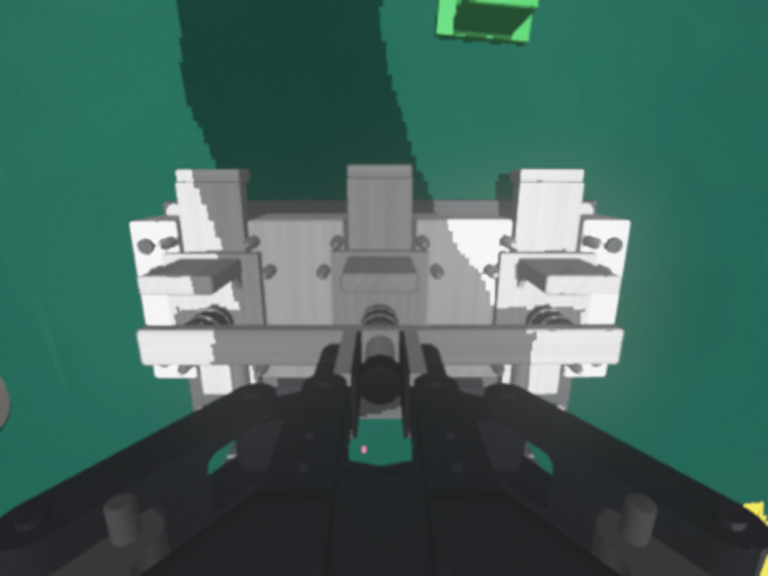

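Call:
servo_tool --pt "1.5 -0.1 0 0 1" --pt "2.6 -0.2 0 0 1" --pt "2.6 -0.2 0 0 -0.2" --pt "2.6 -0.2 0 0 -0.2" --pt "2.6 -0.2 0 0 -0.2" --pt "2.6 -0.2 0 0 -0.2" --pt "2.6 -0.2 15 0 -0.2" --pt "2.6 -0.2 50 0 -0.2" --pt "2.6 -0.2 85 0 -0.2" --pt "-20 -0.2 110 0 -0.2"

```text
clock: 60.23
position: [0.6075, 0.0766, 0.1959]
tool_rot: [3.141, 0.003, 3.059]
force: [0.5, 0.5, 0.2]
grip_width: 0.0514
```

Call:
servo_tool --pt "-20 0 20 0 -0.2" --pt "-40 0 40 0 -0.2" --pt "-60 0 50 0 -0.2" --pt "-80 0 50 0 -0.2" --pt "-90 0 50 0 -0.2" --pt "-90 0 50 0 -0.2" --pt "-90 0 50 0 -0.2" --pt "-90 0 50 0 -0.2" --pt "-90 0 50 0 -0.2" --pt "-90 0 50 0 -0.2"

```text
clock: 61.07
position: [0.5155, 0.0765, 0.2431]
tool_rot: [-3.141, -0.001, 3.06]
force: [-0.5, -0.2, 0.2]
grip_width: 0.0513
```

```bash
python3 - <<'E'
from h import *
s=st()
c,im=shot('wrist','w36');crop('w36','w36z',0,0,512,384,1.5)
p=plane(c,[(0,0)],.1)
for nm in('scene','top'): shot(nm,nm+'1')
crop('top1','top1z',150,140,350,260,4)
crop('scene1','scene1z',160,130,330,270,4.5)
E
```

```text
t 61.07 p [515.5  76.5 243.1] rpy [-3.141e+00 -1.000e-03  3.060e+00] F [-0.5 -0.2  0.2] g 51.3
```

View pics/w36z.png

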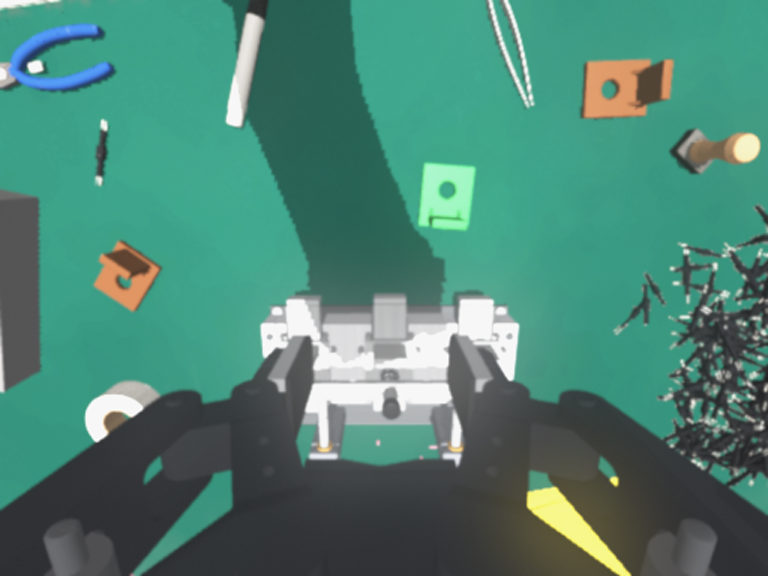

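View pics/scene1z.png

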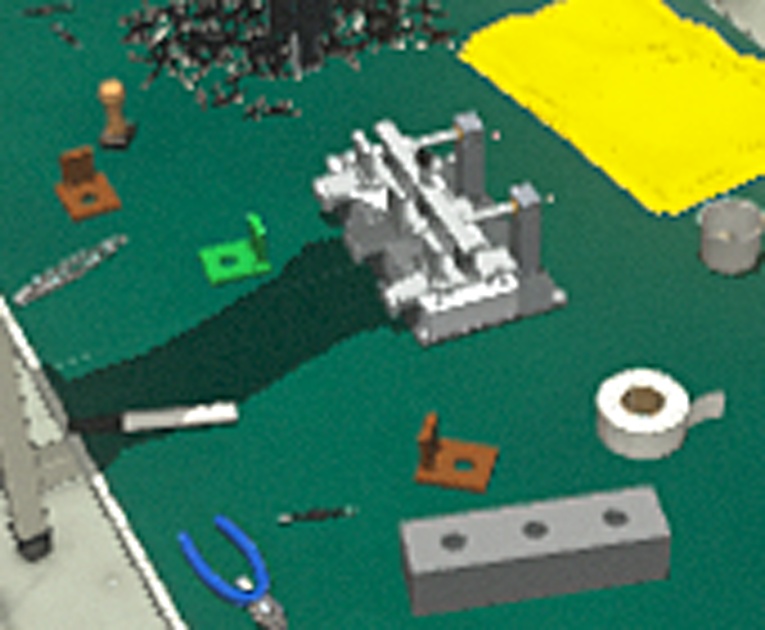

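View pics/top1z.png

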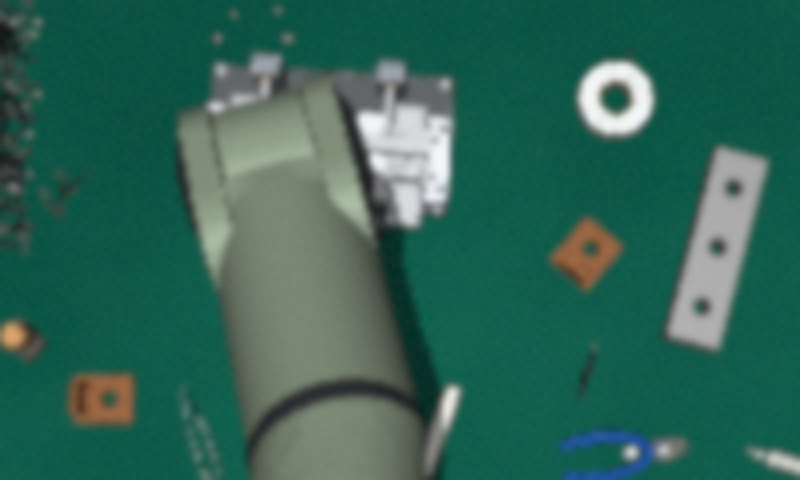

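```bash
python3 - <<'E'
from h import *
c,im=load('w36')
crop('w36','w36a',170,190,350,310,4.4)
print(proj(c,[[.6282,.0761,.107],[.6689,.0728,.107]]) , ((proj(c,[[.6282,.0761,.107],[.6282,.0761,.097]])-[170,190])*4.4))
E
```

```text
[[260.86886618 274.08689489]
 [260.61117152 303.0938992 ]] [[399.8230112  369.98233751]
 [398.8196458  349.72751982]]
```

View pics/w36a.png

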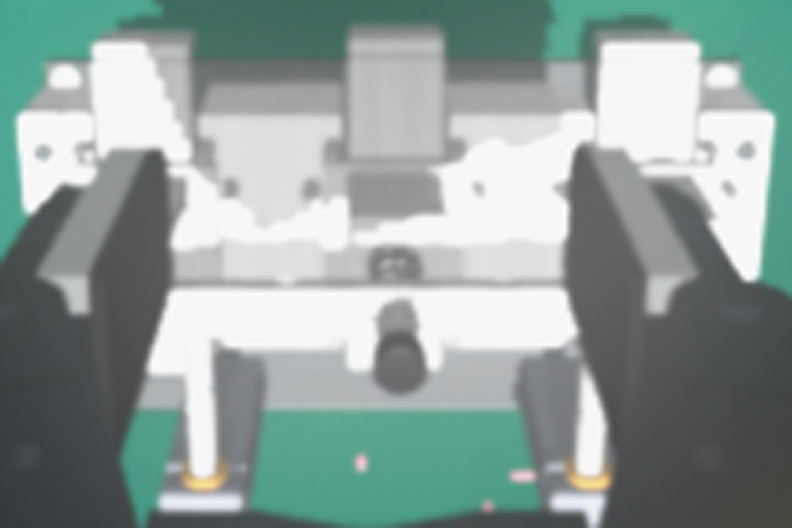

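```bash
python3 -c "
from h import *
st(); print(bot.job_done())"
```

```text
t 61.22 p [515.3  76.5 243.3] rpy [-3.141 -0.     3.06 ] F [-0.8 -0.4 -0. ] g 51.0
the job is handed in; nothing more can be done
None
```

I handed the job in at 61 s of the 210 s allowed. `job_done` gives no verdict, so the result rests on my own checks below.

**What I did**
- I drew the keeper back first.
- I set all three steel brackets between the pins in seats 3, 2 and 1, with their lugs toward the robot.
- I pushed a drift home in each one, then pressed every head down with the fingers shut.
- I slid the keeper over the heads until it met its stop. I took my grip off it and moved the arm clear before handing in.

**What the last checks showed**
- **Drifts:** pressing the three heads stopped at z = 65.8 to 65.9 mm, against 66 mm for a drift that is home.
- **Tongues:** the last wrist pictures before the keeper was moved showed all three front ends in line.
- **Keeper:** it stopped hard at x = 628 mm, level with the seat 2 drift. The final picture still showed the post there after release, to within a few millimetres.
- **Other objects:** in the final pictures, the label roll, the stamp and the brown and green look-alikes looked unmoved. I did not check the tally counter after the last move, but the arm never touched it.

**What disagreed:** hole positions read from the wrist camera differed from those expected from the grasp by about 1 to 2 mm, within the stated calibration error. I corrected for this by comparing parts in the same picture, and no check failed.

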